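Fish the locked-in module out of a bench station's deep bay with a hook picker

TASK

Take the hook picker from its rack and reach down into the blue station's deep bay: get the hook under the yellow module's wire bail, slide the module along its rails until you feel it meet the white end stop, then lift it out and set it upright and flat in the black tray. Unhook and hang the picker back in its rack. Touch the module with the picker only, do not drop it, never push or pull the module or the station with more than 20 N, and leave the flux bottle, solder spool and screwdriver where they are.

Things in the scene. Friction and masses are not known exactly. Their poses are not given: they have to be found in the camera images.
- station: Blue fixed instrument, 196 x 110 x 125 mm (x, y, height), origin at the centre of its underside. Open-topped bay, 132 mm long (its x) and 49 mm wide (its y), centred, from the rim 125 mm up down to a floor 6 mm up. Never moves. The module in it starts 9 to 34 mm short (to -x) of a white end stop near the bay's +x end and slides easily on the floor (friction about 0.3).
- bay (a point): Centre of the bay's floor, axes as the station's. Lips along both long walls, 7 to 12 mm above the floor and 6.5 mm wide, hold the module's ears down; gaps in them let the ears rise only while the module is within about 1.8 mm of the stop. Lips and stop sit up to 12 mm off along x, unmeasured: at the stop the module's centre is 6 to 30 mm to +x of this point.
- module: Yellow plug-in module, loose, 60 x 32 x 16 mm (x, y, z), 0.18 to 0.35 kg, origin at the centre of its underside, x along the bay like the station's. Four orange ears (10 mm long, centred at x = +-20 mm, 5 mm thick) at the bottom of its sides make it 46 mm wide. A wire bail stands over its middle.
- bail (a point): Middle of the module's steel wire bail, at the wire's centre, 40 mm above the module's underside. The wire is 5 mm thick and runs along the module's y; legs at y = +-11 mm, wire centre 36 mm up at the legs; a hook passes under it along x.
- picker: Hook picker, loose, 0.12 kg, hanging upright in the rack. Origin under the centre of its black collar (40 mm across, 5 mm thick), z up. Above: orange handle 16 mm (x) by 22 mm (y), from 5 to 50 mm up. Below: steel rod 7 mm thick. At its end a foot of 5 mm wire (lowest point 119.5 mm below the origin) runs to the picker's +x and turns up.
- hook (a point): Seat of the hook: top of its foot, 8.5 mm to +x of the rod's axis, 114.5 mm below the picker's origin, 5 mm above the hook's lowest point. The upturned tip ends 6 mm higher and its outer side is 10 mm to +x of this point. The throat between rod and tip is 10 mm wide.
- rack: Fixed picker rack, origin at table level under the seat, base 12 mm thick. Fork plate, top 140 mm up, 6 mm thick: two aluminium tines, 14 mm slot between them, open to the rack's -x, reaching 26 mm to -x of the seat; slot end 12 mm to +x; a post 40 to 52 mm to +x. Lift the picker a little and draw it out to -x.
- rack_seat (a point): Point level with the top of the fork plate, in the slot, where the picker's origin belongs; axes as the rack's. At the start the picker's x is within 0.1 rad of the rack's x.
- tray: Black open tray, fixed, 130 x 110 x 22 mm (x, y, height), walls and floor 3 mm, origin at the centre of its underside.
- flux: White flux bottle with red cap, 40 mm across, 75 mm tall; bystander. Origin at the centre of its underside.
- spool: Steel solder spool, 52 mm across, 32 mm tall; bystander. Origin at the centre of its underside.
- driver: Screwdriver, 150 mm long, lying on the table; bystander.
There are look-alikes about, which are no part of the job. Several things have the shape of the module; the one meant has the colours described above. Several things have the shape of the station; the one meant has the colours described above.

How it is judged (in metres and radians):
On the way, in this order (a step that is already met when the one before it is completed fails the run):
1. the picker is out of its rack (distance between picker and rack_seat above 0.06 m), for 0.1 s.
2. the module hangs on the picker, wholly above the station's rim (z of module in the frame of station above 0.125 m and contact force between picker and module above 0.3 N), for 0.2 s.
3. the module stands flat in the tray, clear of the hook (z of module in the frame of tray between -0.002 and 0.008 m and x of module in the frame of tray between -0.045 and 0.045 m and y of module in the frame of tray between -0.04 and 0.04 m and angle between module's own z axis and vertical below 0.1 rad and linear speed of module below 0.02 m/s and contact force between picker and module below 0.1 N), for 0.2 s.
At the end, for the whole second after the job is handed in: Module flat on the tray's floor (underside under 8 mm above the tray's, centre within 45 mm in x and 40 mm in y of the tray's, tilt under 0.1 rad); picker hung in the rack (origin within 12 mm of the seat sideways, 4 mm in height, tilt under 0.1 rad); both at rest (z of module in the frame of tray between -0.002 and 0.008 m and x of module in the frame of tray between -0.045 and 0.045 m and y of module in the frame of tray between -0.04 and 0.04 m and angle between each of module, picker's own z axis and vertical below 0.1 rad and horizontal distance between picker and rack_seat below 0.012 m and z of picker in the frame of rack_seat between -0.004 and 0.004 m and linear speed of each of module, picker below 0.02 m/s); the robot touches nothing.
It fails at once if the picker presses or pulls the module with more than 20 N (contact force between picker and module above 20 N).
It fails at once if the picker presses on the station with more than 20 N (contact force between picker and station above 20 N).
It fails at once if the fingers touch the module (contact force between the fingers and module above 0.5 N).
It fails at once if the module is dropped: it moves faster than 0.7 m/s clear of the picker (linear speed of module above 0.7 m/s and contact force between picker and module below 0.05 N).
It fails at once if the flux bottle, spool or screwdriver is shifted by more than 20 mm (distance of any of flux, spool, driver from where it was at the start of the episode above 0.02 m).
It also fails if it takes over 72 s, if anything falls off the work surface, if the arm or the gripper's body presses on something with over 40 N, if the wrist force passes 120 N, or if a joint passes its speed limit or range.

ROBOT

A 6-joint arm with a two-finger parallel gripper is mounted at the origin on the work surface. World frame = base frame: x ahead of the robot, y to its left, z up, the work surface at z = 0. Lengths are in mm, angles in rad, forces in N, time in s.
With the tool pointing down it reaches from about 150 to 775 mm from the base axis. Payload 6.1 kg.
Tool frame: the origin (TCP) lies on the centre line of the jaws, within the pads' length; the fingertips stand nose_length ahead of it and the grasp point (between the pads) lies 6 mm ahead of it (nose_length is the distance from the TCP to the fingertips, in mm); z points along the fingers, y is the line along which they close (so a half turn about z gives the same grasp; the last joint's range is limited). The gripper opens to 85 mm and grips with 20 to 120 N. Pads are 22 mm wide; open, the fingers measure 114 mm over their backs; the gripper's body (76 mm by 85 mm) begins 54 mm behind the grasp point. The pads swing forward as they close: fully open they stand 13 mm farther back than shut.
Start: joints at [-1.347, 0.126, -0.04, 1.405, 0, 1.571], TCP at [116.511, -511.892, 256.295] pointing down, gripper open.
Joint ranges: [-2.72, 2.72], [-0.95, 1.95], [-1.27, 1.35], [-1.78, 2.02], [-1.46, 1.47], [-3.14, 3.14]. Speed limits (rad/s): [2.39, 2.39, 3.01, 3.14, 3.14, 3.14].

INTERFACE

Orientations are given as a unit quaternion [w, x, y, z].
In Python, from station import * gives the robot as it stands.
- The arm moves only by the tool apply_moves, never from a script. Its argument "series" is a list of rows, each an object of numbers: "jaw": the finger opening in m, from 0 to 0.0854; "dx", "dy", "dz": the shift along the tool's x, y, z in m; "rx", "ry", "rz": the turn, a rotation vector about the tool's x, y, z in rad. In form: [{"jaw": .., "dx": .., "dy": .., "dz": .., "rx": .., "ry": .., "rz": ..}, ...]. A call has 1 to 8 rows; each row is the pose to reach, as a shift and turn from the pose commanded when the call began, along the tool's axes at that moment; what a row does not reach only later rows make up. A row lasts 1/10 s, in which the tool goes at most 50 mm and 8.59 degrees, less where a joint would pass 70% of its speed; a pose out of reach is approached as far as the arm can. A call with a gripper value outside its range is refused whole. The fingers move at their own pace and stop on an object; "squeeze" is the grip in N (left out, the last holds). Time passes only in rows, so rows that repeat a pose let the fingers close. It gives the time, the measured TCP pose, the force, the opening and the grip force at its end, in the units of the state.
- observe(): the state, without advancing time (a new reading comes with each control period).
- camera(name): name is "side" or "top"; returns (picture, depth): 480x640x3 uint8, red, green, blue; 480x640 float32, mm along the optical axis (not along the pixel's ray), 0 where there is no reading.
- calibration(name): a dict with "vfov" (degrees; the focal length in pixels is half the picture's height over the tangent of half this angle, whatever the lens; pixels are square), "cx", "cy" (the principal point, pixels), "k1" (the pictures are not rectified: a ray, as slopes to the right and down, at radius r is drawn at 1 + k1 r^2 times it, then the intrinsics apply), "position" and "orientation" of the camera in the world. Camera axes: x right, y up, looking along -z (the intrinsics and any distortion apply to the point x, -y, -z); pixel columns grow to the right and rows downward; lengths in mm; the calibration is good to about 2 mm. A picture is of the moment at which its call begins. calibration takes no time and is no camera call.
- close_job(): hands the job in; it is judged then, once.
The state is a dict: "time_s": time; "q": joint angles; "joint_vel": joint speeds; "joint_torque": joint torques, N m; "tool_pos": TCP position; "tcp_rot": TCP orientation; "wrist_force": force on the tool from outside, world axes, zero at the start; "torque": the same for the moment, N m; "width": opening from 0.0 (shut) to 1.0 (fully open); "gripper_force": force on a finger pad.
Only numpy, scipy, OpenCV 4.12 (cv2) and the standard library are available. Lean on these libraries where they do the work, as an engineer would, in place of code of your own. Each camera call takes 0.05 s, during which the arm holds its last target. There are 200 camera calls.

## Working session

There is one attempt and no reset: what is moved stays moved. The work goes in short steps, Python scripts to look and compute and a tool call to move; the robot and the scene stay as the last step left them, time stands still between calls to the robot, and variables do not carry over. Pictures are saved under pics/ and viewed, at most 10 in all, crops included, and the job is handed in when it is done.

Besides the shell and the picture viewer there is one more tool, called as name(argument=value, ...), one argument or row to a line, values as JSON. apply_moves: Moves the arm, as the interface text tells. Its arguments: {"type":"object","properties":{"series":{"type":"array"},"squeeze":{"type":"number"}},"required":["series"]}

```bash
mkdir -p pics; ls; python3 - <<'E'
from station import *
import cv2,numpy as np
print(observe())
for n in ("top","side"):
    p,d=camera(n); print(n,calibration(n))
    cv2.imwrite(f"pics/{n}0.png",cv2.cvtColor(p,cv2.COLOR_RGB2BGR)); np.save(f"{n}0.npy",d)
E
```

```text
pics
{'time_s': 0.0, 'q': array([-1.34701229e+00,  1.26387297e-01, -4.06095488e-02,  1.40539906e+00,
       -2.26027506e-05,  1.57077466e+00]), 'joint_vel': array([-8.25941929e-05, -2.39022889e-04,  7.65051245e-04, -2.13901683e-03,
        4.37613297e-04,  3.02961505e-04]), 'joint_torque': array([ 3.13072187e-04, -4.35916007e+01,  3.52921307e+01,  1.73582247e-02,
       -2.43322229e-04, -1.90308654e-06]), 'tool_pos': array([ 116.42088066, -511.55168407,  255.52390494]), 'tcp_rot': array([-7.93525027e-04,  9.93745088e-01,  1.11669427e-01, -1.00525292e-04]), 'wrist_force': array([ 0.11331053, -0.90270764,  0.43761499]), 'torque': array([ 0.04080153, -0.00240253,  0.00038899]), 'gripper_force': 0.0, 'width': 0.9987678227272052}
top {'vfov': 50.40432777383827, 'cx': 333.1931550554198, 'cy': 234.1797273684516, 'k1': 0.006654929382334322, 'position': array([ 484.67110216,   56.24527398, 1292.21569773]), 'orientation': array([ 0.71178464,  0.02548373, -0.02182965, -0.70159581])}
side {'vfov': 44.04544810164487, 'cx': 311.47967492997844, 'cy': 241.57771539702856, 'k1': 0.04004690033567063, 'position': array([ 443.09524492, -678.13299128,  876.87571424]), 'orientation': array([ 0.9225733 ,  0.37515999, -0.03102618, -0.08456278])}
```

View pics/top0.png

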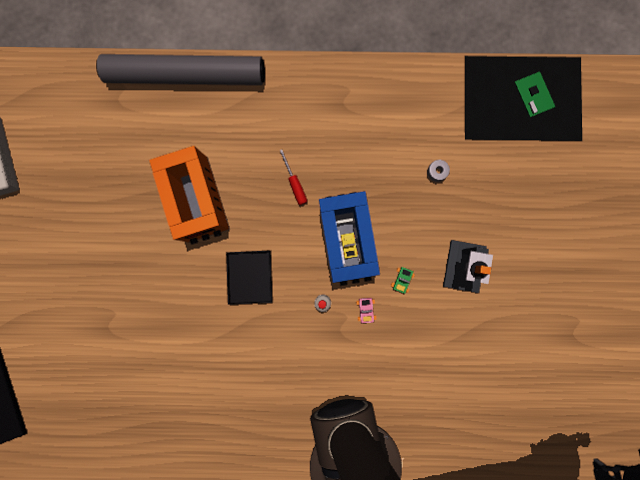

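View pics/side0.png

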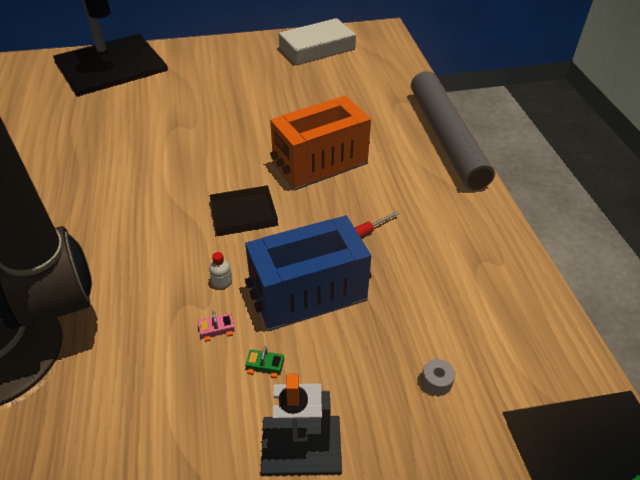

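The top view shows the blue station at (348,238) with the yellow module at (348,245), the rack and picker at (470,267), and the tray at (249,277). The flux bottle is at (322,303), the spool at (438,170) and the driver at (293,178). I'll enlarge crops of these.

```bash
cat > h.py <<'E'
import numpy as np,cv2
from scipy.spatial.transform import Rotation as R
from station import *
def rot(q): return R.from_quat([q[1],q[2],q[3],q[0]])
def ray(n,u,v):
    c=calibration(n); f=240/np.tan(np.radians(c['vfov']/2))
    a=np.array([(u-c['cx'])/f,(v-c['cy'])/f]); s=a.copy()
    for _ in range(10): s=a/(1+c['k1']*(s@s))
    return c['position'],rot(c['orientation']).apply([s[0],-s[1],-1])   # dir per unit depth
def at_z(n,u,v,z):
    p,d=ray(n,u,v); return p+d*(z-p[2])/d[2]
def at_d(n,u,v,dep):
    p,d=ray(n,u,v); return p+d*dep
def proj(n,P):
    c=calibration(n); f=240/np.tan(np.radians(c['vfov']/2))
    q=rot(c['orientation']).inv().apply(np.asarray(P,float)-c['position']); s=np.array([q[0],-q[1]])/-q[2]
    return s*(1+c['k1']*(s@s))*f+[c['cx'],c['cy']]
def cloud(n,d):
    c=calibration(n); f=240/np.tan(np.radians(c['vfov']/2))
    v,u=np.mgrid[:480,:640]; a=np.stack([(u-c['cx'])/f,(v-c['cy'])/f],-1); s=a.copy()
    for _ in range(10): s=a/(1+c['k1']*(s**2).sum(-1,keepdims=True))
    q=np.dstack([s[...,0],-s[...,1],-np.ones_like(u,float)])*d[...,None]
    return (rot(c['orientation']).apply(q.reshape(-1,3))+c['position']).reshape(480,640,3)
E
python3 - <<'E'
import cv2,numpy as np
t=cv2.imread('pics/top0.png'); s=cv2.imread('pics/side0.png')
def cr(im,x,y,w,h,W,H): return cv2.resize(im[y:y+h,x:x+w],(W,H),interpolation=cv2.INTER_CUBIC)
a=np.hstack([cr(t,310,185,80,60*110//60,400,550)])
b=np.hstack([cr(t,435,230,66,45*110//75,400,400)])
cv2.imwrite('pics/c1.png',np.hstack([a,np.vstack([b[:275*1], cr(t,220,245,80,55,400,275)])]))
cv2.imwrite('pics/c2.png',np.hstack([cr(s,235,205,150,130,450,390),cr(s,245,360,110,125-5,350,390)]))
E
```

```text
(no output)
```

View pics/c1.png

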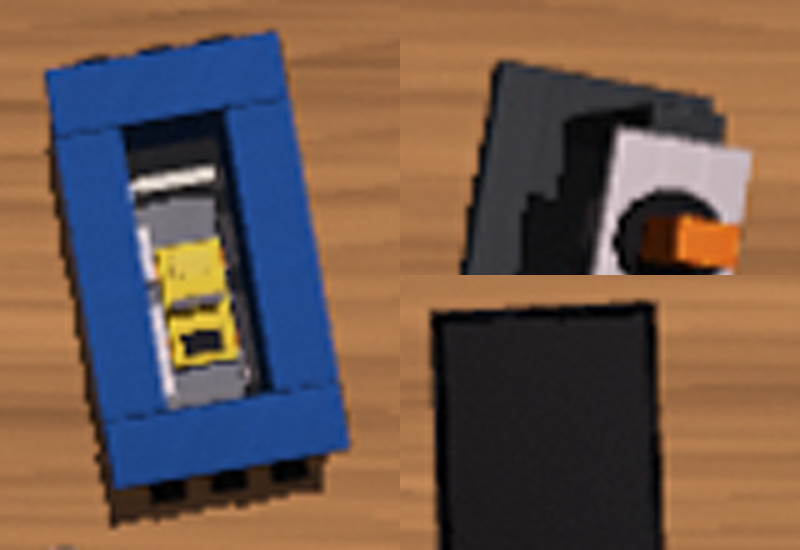

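View pics/c2.png

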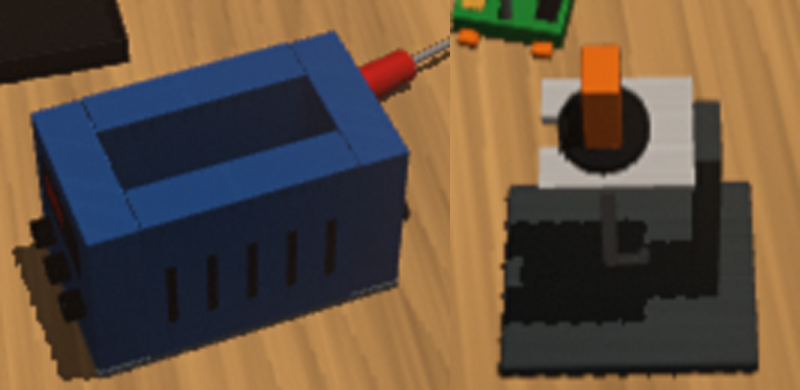

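Top crop: the stop is a white bar at the station's far (+x) end, and the bail is a dark wire across the yellow module at crop (195,303), which is full-image (349,245.5). In the side crop the fork opens toward the robot (-x), with the post to +x and the hook foot pointing +x. Next I'll fit these using depth.

```bash
cat > fit.py <<'E'
from h import *
t=cv2.cvtColor(cv2.imread('pics/top0.png'),cv2.COLOR_BGR2RGB).astype(int); s=cv2.cvtColor(cv2.imread('pics/side0.png'),cv2.COLOR_BGR2RGB).astype(int)
T=cloud('top',np.load('top0.npy')); S=cloud('side',np.load('side0.npy'))
def rect(n,P,m):
    p=P[m]; r=cv2.minAreaRect(p[:,:2].astype(np.float32)); print(n,len(p),'z',np.percentile(p[:,2],[5,50,95]).round(1),'c',np.round(r[0],1),'sz',np.round(r[1],1),'ang',round(r[2],2))
box=lambda im,x0,y0,x1,y1:np.pad(np.ones((y1-y0,x1-x0),bool),((y0,480-y1),(x0,640-x1)))
for n,P,im,b in (('top',T,t,box(t,310,185,390,295)),('side',S,s,box(s,235,205,385,335))):
    blue=(im[...,2]>im[...,0]+30)&(im[...,2]>60)
    rect('station '+n,P,b&blue&(P[...,2]>119)&(P[...,2]<131))
for n,P,im,b in (('top',T,t,box(t,435,230,505,300)),('side',S,s,box(s,255,370,350,475))):
    g=(im.min(-1)>120)&(im.max(-1)-im.min(-1)<40); o=(im[...,0]>im[...,2]+100)
    rect('fork '+n,P,b&g&(P[...,2]>130)&(P[...,2]<150)); rect('handle top '+n,P,b&o&(P[...,2]>186)&(P[...,2]<196))
    rect('base '+n,P,b&(P[...,2]>8)&(P[...,2]<16))
    k=(im.max(-1)<60); rect('collar '+n,P,b&k&(P[...,2]>140)&(P[...,2]<150))
for n,P,b in (('top',T,box(t,215,240,285,315)),('side',S,box(s,200,180,285,240))):
    rect('tray rim '+n,P,b&(P[...,2]>18)&(P[...,2]<26)); rect('tray flr '+n,P,b&(P[...,2]>0.5)&(P[...,2]<6))
y=(t[...,0]>120)&(t[...,2]<80)&(t[...,1]>100)&box(t,335,215,365,275); rect('module',T,y); 
b=box(t,325,205,370,275); w=(t.min(-1)>170)&b; rect('white',T,w)
z=T[...,2]; m=b&(z>38)&(z<60); rect('bail',T,m); print(np.c_[T[m],t[m]].round(0)[:40].tolist())
for n,bb in(('flux',(310,290,335,315)),('spool',(425,155,452,185)),('driver',(275,148,308,208))):
    mm=box(t,*bb)&(z>6); rect(n,T,mm)
for n,bb in (('pink',(350,290,380,325)),('green',(390,262,415,295))): rect(n,T,box(t,*bb)&(z>6))
E
python3 fit.py
```

```text
station top 2772 z [121.7 125.3 128.8] c [558.4  26.7] sz [195.1 109.3] ang 10.49
station side 3582 z [123.8 126.1 128.4] c [559.1  26.4] sz [195.4 113.7] ang 10.94
fork top 346 z [137.1 140.3 143.5] c [ 492.3 -266.9] sz [50.7 66.9] ang 82.22
handle top top 72 z [187.4 190.3 193.2] c [ 486.4 -265.9] sz [21.8 15.2] ang 81.46
base top 1013 z [ 8.7 12.  15.3] c [ 483.3 -282.4] sz [132.3 141.5] ang 80.29
collar top 158 z [140.7 144.6 148.6] c [ 502.3 -264.1] sz [32.8 69.8] ang 81.71
fork side 814 z [138.4 140.7 142.8] c [ 493.1 -267.3] sz [51.1 65.6] ang 80.49
handle top side 181 z [189.1 191.  193.1] c [ 487.5 -266.2] sz [22.5 15.6] ang 82.9
base side 3835 z [ 9.9 12.6 15. ] c [ 502.  -224.4] sz [180.2 121.7] ang 82.61
collar side 453 z [140.6 145.1 147.4] c [ 502.7 -269.2] sz [36.3 68.7] ang 87.22
tray rim top 224 z [18.8 22.1 25.2] c [459.9 271.6] sz [130.1 110.7] ang 3.67
tray flr top 2914 z [0.7 2.7 5.5] c [460.3 273.3] sz [187.  175.4] ang 1.14
tray rim side 396 z [18.4 21.9 25.1] c [461.4 271.3] sz [129.8 119.9] ang 3.49
tray flr side 2912 z [0.8 2.9 5.5] c [455.7 290.7] sz [195.3
[... 1450 characters left out ...]
29.0, 220.0, 210.0], [602.0, 27.0, 41.0, 190.0, 181.0, 172.0], [599.0, 49.0, 40.0, 210.0, 200.0, 191.0], [599.0, 45.0, 41.0, 200.0, 191.0, 180.0], [599.0, 42.0, 39.0, 189.0, 179.0, 171.0], [599.0, 40.0, 43.0, 147.0, 138.0, 130.0], [595.0, 8.0, 58.0, 5.0, 13.0, 24.0], [593.0, 8.0, 54.0, 6.0, 14.0, 26.0], [591.0, 8.0, 48.0, 5.0, 11.0, 26.0]]
flux 231 z [35.1 52.  77.7] c [429.4  84. ] sz [ 40.2 116.9] ang 82.35
spool 363 z [11.3 31.3 35.6] c [612.1 -94.5] sz [ 70.  388.5] ang 50.43
driver 408 z [ 7.1 21.8 29.1] c [626.5 152.1] sz [326.9 101.8] ang 16.75
pink 348 z [ 7.6 16.5 38.7] c [422.3  -4. ] sz [163.   59.1] ang 24.07
green 344 z [ 7.8 16.2 38.5] c [488.4 -47. ] sz [192.5  74.8] ang 70.82
```

```bash
cat > go.py <<'E'
import sys
from h import *
def go(x,y,z,a,p=None,q=None):
    o=observe(); p=o['tool_pos'] if p is None else p; C=rot(o['tcp_rot'])
    a=np.radians(a); D=R.from_matrix(np.c_[[-np.sin(a),np.cos(a),0],[np.cos(a),np.sin(a),0],[0,0,-1]])
    print('t',round(o['time_s'],2),'pos',o['tool_pos'].round(1),'F',o['wrist_force'].round(2),'grip',round(o['gripper_force'],1),'w',round(o['width'],3),
     'tilt/yaw',np.degrees([*(C.as_matrix()[:2,2]),np.arctan2(*C.as_matrix()[[1,0],1])]).round(2))
    print('shift m',(C.inv().apply(np.array([x,y,z])-p)/1000).round(4),'turn',(C.inv()*D).as_rotvec().round(4))
if __name__=='__main__': go(*map(float,sys.argv[1:]))
E
python3 go.py 487 -266 250 -8.2
python3 - <<'E'
from h import *
for n in('top','side'):
    P=cloud(n,np.load(n+'0.npy')); d=P[...,:2]-[486,-266.1]; a=np.radians(-8.4)
    x=d@[np.cos(a),np.sin(a)]; y=d@[-np.sin(a),np.cos(a)]
    m=(x>38)&(x<56)&(abs(y)<15); print(n,np.percentile(P[m][:,2],[0,50,90,100]).round(0))
E
```

```text
t 0.1 pos [ 116.4 -511.6  255.6] F [0.76 0.04 0.42] grip 0.0 w 1.0 tilt/yaw [-2.000e-02  8.000e-02 -7.718e+01]
shift m [ 0.4158 -0.1572  0.0058] turn [-1.3000e-03 -9.0000e-04 -1.2039e+00]
top [  6. 125. 142. 146.]
side [ 10.  98. 141. 143.]
```

apply_moves(
  series=[
    {"jaw": 0.05, "dx": 0.05, "dy": -0.019, "dz": 0.0, "rz": -0.15},
    {"jaw": 0.05, "dx": 0.1, "dy": -0.038, "dz": 0.0, "rz": -0.3},
    {"jaw": 0.05, "dx": 0.15, "dy": -0.057, "dz": 0.0, "rz": -0.45},
    {"jaw": 0.05, "dx": 0.2, "dy": -0.076, "dz": 0.0, "rz": -0.6},
    {"jaw": 0.05, "dx": 0.25, "dy": -0.095, "dz": 0.0, "rz": -0.75},
    {"jaw": 0.05, "dx": 0.3, "dy": -0.114, "dz": 0.0, "rz": -0.9},
    {"jaw": 0.05, "dx": 0.35, "dy": -0.133, "dz": 0.0, "rz": -1.05},
    {"jaw": 0.05, "dx": 0.4, "dy": -0.152, "dz": 0.0, "rz": -1.2},
  ],
  squeeze=110,
)

```text
$.series[0]: bad value
```

```bash
python3 go.py 487 -266 225 -8.2
```

```text
t 0.1 pos [ 116.4 -511.6  255.6] F [0.76 0.04 0.42] grip 0.0 w 1.0 tilt/yaw [-2.000e-02  8.000e-02 -7.718e+01]
shift m [ 0.4158 -0.1572  0.0308] turn [-1.3000e-03 -9.0000e-04 -1.2039e+00]
```

apply_moves(
  series=[
    {"jaw": 0.05, "dx": 0.05, "dy": -0.019, "dz": 0.0, "rx": 0, "ry": 0, "rz": -0.15},
    {"jaw": 0.05, "dx": 0.1, "dy": -0.038, "dz": 0.0, "rx": 0, "ry": 0, "rz": -0.3},
    {"jaw": 0.05, "dx": 0.15, "dy": -0.057, "dz": 0.0, "rx": 0, "ry": 0, "rz": -0.45},
    {"jaw": 0.05, "dx": 0.2, "dy": -0.076, "dz": 0.0, "rx": 0, "ry": 0, "rz": -0.6},
    {"jaw": 0.05, "dx": 0.25, "dy": -0.095, "dz": 0.0, "rx": 0, "ry": 0, "rz": -0.75},
    {"jaw": 0.05, "dx": 0.3, "dy": -0.114, "dz": 0.0, "rx": 0, "ry": 0, "rz": -0.9},
    {"jaw": 0.05, "dx": 0.35, "dy": -0.133, "dz": 0.0, "rx": 0, "ry": 0, "rz": -1.05},
    {"jaw": 0.05, "dx": 0.4, "dy": -0.152, "dz": 0.0, "rx": 0, "ry": 0, "rz": -1.2},
  ],
  squeeze=110,
)

```text
time_s: 0.9
tool_pos: [450.9, -288.8, 256.0]
tcp_rot: [-0.0, 0.755, 0.656, -0.0]
wrist_force: [-0.0, -0.5, -0.5]
width: 0.583
gripper_force: 0.0
```

```bash
python3 go.py 487 -266 225 -8.2
```

```text
t 0.9 pos [ 450.9 -288.8  256. ] F [-0.05 -0.47 -0.52] grip 0.0 w 0.583 tilt/yaw [-0.02  0.   -8.06]
shift m [0.0276 0.0326 0.031 ] turn [-0.0004  0.      0.0024]
```

apply_moves(
  series=[
    {"jaw": 0.05, "dx": 0.011, "dy": 0.0128, "dz": 0.015, "rx": 0, "ry": 0, "rz": 0},
    {"jaw": 0.05, "dx": 0.011, "dy": 0.0128, "dz": 0.025, "rx": 0, "ry": 0, "rz": 0},
    {"jaw": 0.05, "dx": 0.011, "dy": 0.0128, "dz": 0.025, "rx": 0, "ry": 0, "rz": 0},
    {"jaw": 0.05, "dx": 0.011, "dy": 0.0128, "dz": 0.025, "rx": 0, "ry": 0, "rz": 0},
  ],
)

```text
time_s: 1.3
tool_pos: [462.8, -281.8, 231.1]
tcp_rot: [-0.0, 0.758, 0.653, -0.0]
wrist_force: [-0.4, -0.2, -0.4]
width: 0.583
gripper_force: 0.0
```

```bash
python3 - <<'E'
from h import *
from go import go
p,d=camera('top'); np.save('top1.npy',d); q,e=camera('side')
go(487,-266,178,-8.2)
cr=lambda im,x,y,w,h,W,H: cv2.resize(im[y:y+h,x:x+w],(W,H),interpolation=cv2.INTER_CUBIC)
cv2.imwrite('pics/a1.png',cv2.cvtColor(np.hstack([cr(p,430,210,100,100,400,400),cr(q,220,300,140,140,400,400)]),cv2.COLOR_RGB2BGR))
E
```

```text
t 1.4 pos [ 463.1 -282.3  232. ] F [ 0.26 -0.59 -0.24] grip 0.0 w 0.586 tilt/yaw [ 0.03 -0.03 -8.54]
shift m [0.0197 0.0212 0.054 ] turn [ 0.0006  0.0004 -0.0059]
```

View pics/a1.png

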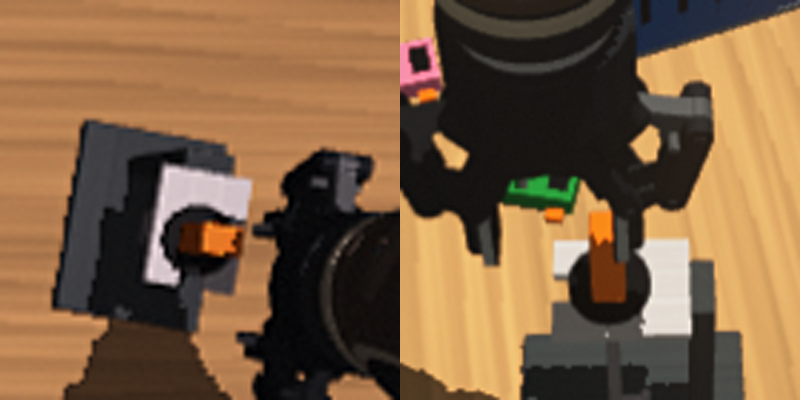

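The crops show the gripper about 20 mm short in both directions, matching the measured TCP. It sits above the handle and is aligned with it. I'll shift over, descend and grip.

apply_moves(
  series=[
    {"jaw": 0.05, "dx": 0.0197, "dy": 0.0212, "dz": 0.0, "rx": 0, "ry": 0, "rz": -0.006},
    {"jaw": 0.05, "dx": 0.0197, "dy": 0.0212, "dz": 0.0, "rx": 0, "ry": 0, "rz": -0.006},
    {"jaw": 0.05, "dx": 0.0197, "dy": 0.0212, "dz": 0.015, "rx": 0, "ry": 0, "rz": -0.006},
    {"jaw": 0.05, "dx": 0.0197, "dy": 0.0212, "dz": 0.03, "rx": 0, "ry": 0, "rz": -0.006},
    {"jaw": 0.05, "dx": 0.0197, "dy": 0.0212, "dz": 0.045, "rx": 0, "ry": 0, "rz": -0.006},
    {"jaw": 0.05, "dx": 0.0197, "dy": 0.0212, "dz": 0.054, "rx": 0, "ry": 0, "rz": -0.006},
    {"jaw": 0.05, "dx": 0.0197, "dy": 0.0212, "dz": 0.054, "rx": 0, "ry": 0, "rz": -0.006},
    {"jaw": 0.05, "dx": 0.0197, "dy": 0.0212, "dz": 0.054, "rx": 0, "ry": 0, "rz": -0.006},
  ],
)

```text
time_s: 2.2
tool_pos: [487.5, -265.4, 178.0]
tcp_rot: [0.0, 0.755, 0.655, 0.0]
wrist_force: [-0.1, -0.8, 1.0]
width: 0.585
gripper_force: 0.0
```

```bash
python3 go.py 487 -266 178 -8.2
```

```text
t 2.2 pos [ 487.5 -265.4  178. ] F [-0.11 -0.79  0.95] grip 0.0 w 0.585 tilt/yaw [ 0.03 -0.02 -8.12]
shift m [-0.0006 -0.0004 -0.    ] turn [0.0006 0.0003 0.0014]
```

Now I'll close, and then lift 6 mm.

apply_moves(
  series=[
    {"jaw": 0.0, "dx": 0, "dy": 0, "dz": 0, "rx": 0, "ry": 0, "rz": 0},
    {"jaw": 0.0, "dx": 0, "dy": 0, "dz": 0, "rx": 0, "ry": 0, "rz": 0},
    {"jaw": 0.0, "dx": 0, "dy": 0, "dz": 0, "rx": 0, "ry": 0, "rz": 0},
    {"jaw": 0.0, "dx": 0, "dy": 0, "dz": 0, "rx": 0, "ry": 0, "rz": 0},
    {"jaw": 0.0, "dx": 0, "dy": 0, "dz": 0, "rx": 0, "ry": 0, "rz": 0},
    {"jaw": 0.0, "dx": 0, "dy": 0, "dz": 0, "rx": 0, "ry": 0, "rz": 0},
  ],
  squeeze=110,
)

```text
time_s: 2.8
tool_pos: [488.1, -265.2, 178.2]
tcp_rot: [0.001, 0.755, 0.656, 0.0]
wrist_force: [-0.9, 0.1, 5.1]
width: 0.174
gripper_force: 107.6
```

```bash
python3 go.py 487 -266 190 -8.2
```

```text
t 2.8 pos [ 488.1 -265.2  178.2] F [-0.88  0.09  5.14] grip 107.6 w 0.174 tilt/yaw [ 0.08 -0.05 -8.07]
shift m [-0.001  -0.0009 -0.0118] turn [0.0014 0.0007 0.0022]
```

apply_moves(
  series=[
    {"jaw": 0.0, "dx": 0, "dy": 0, "dz": -0.006, "rx": 0, "ry": 0, "rz": 0},
    {"jaw": 0.0, "dx": 0, "dy": 0, "dz": -0.012, "rx": 0, "ry": 0, "rz": 0},
    {"jaw": 0.0, "dx": 0, "dy": 0, "dz": -0.012, "rx": 0, "ry": 0, "rz": 0},
    {"jaw": 0.0, "dx": 0, "dy": -0.01, "dz": -0.012, "rx": 0, "ry": 0, "rz": 0},
    {"jaw": 0.0, "dx": 0, "dy": -0.03, "dz": -0.012, "rx": 0, "ry": 0, "rz": 0},
    {"jaw": 0.0, "dx": 0, "dy": -0.055, "dz": -0.012, "rx": 0, "ry": 0, "rz": 0},
    {"jaw": 0.0, "dx": 0, "dy": -0.08, "dz": -0.012, "rx": 0, "ry": 0, "rz": 0},
    {"jaw": 0.0, "dx": 0, "dy": -0.08, "dz": -0.012, "rx": 0, "ry": 0, "rz": 0},
  ],
)

```text
time_s: 3.6
tool_pos: [405.3, -252.8, 189.1]
tcp_rot: [-0.001, 0.756, 0.655, -0.0]
wrist_force: [0.5, -0.1, -0.9]
width: 0.17
gripper_force: 107.3
```

```bash
python3 go.py 480 -150 330 0
```

```text
t 3.6 pos [ 405.3 -252.8  189.1] F [ 0.48 -0.11 -0.89] grip 107.3 w 0.17 tilt/yaw [-0.1   0.04 -8.15]
shift m [ 0.1125  0.0591 -0.1409] turn [-0.0019 -0.0006 -0.1422]
```

```bash
python3 go.py 516.4 18.7 320 10.6
```

```text
t 3.6 pos [ 405.3 -252.8  189.1] F [ 0.48 -0.11 -0.89] grip 107.3 w 0.17 tilt/yaw [-0.1   0.04 -8.15]
shift m [ 0.2846  0.0713 -0.1309] turn [-0.0018 -0.0008 -0.3272]
```

apply_moves(
  series=[
    {"jaw": 0.0, "dx": 0.02, "dy": 0.005, "dz": -0.04, "rx": 0, "ry": 0, "rz": -0.04},
    {"jaw": 0.0, "dx": 0.06, "dy": 0.015, "dz": -0.07, "rx": 0, "ry": 0, "rz": -0.08},
    {"jaw": 0.0, "dx": 0.1, "dy": 0.025, "dz": -0.1, "rx": 0, "ry": 0, "rz": -0.13},
    {"jaw": 0.0, "dx": 0.145, "dy": 0.036, "dz": -0.12, "rx": 0, "ry": 0, "rz": -0.18},
    {"jaw": 0.0, "dx": 0.19, "dy": 0.048, "dz": -0.131, "rx": 0, "ry": 0, "rz": -0.23},
    {"jaw": 0.0, "dx": 0.23, "dy": 0.058, "dz": -0.131, "rx": 0, "ry": 0, "rz": -0.28},
    {"jaw": 0.0, "dx": 0.265, "dy": 0.066, "dz": -0.131, "rx": 0, "ry": 0, "rz": -0.32},
    {"jaw": 0.0, "dx": 0.2846, "dy": 0.0713, "dz": -0.131, "rx": 0, "ry": 0, "rz": -0.327},
  ],
)

```text
time_s: 4.4
tool_pos: [519.8, 20.7, 319.9]
tcp_rot: [-0.0, 0.637, 0.771, 0.0]
wrist_force: [-0.6, 0.1, -1.0]
width: 0.176
gripper_force: 107.6
```

apply_moves(
  series=[
    {"jaw": 0.0, "dx": 0, "dy": 0, "dz": 0, "rx": 0, "ry": 0, "rz": 0},
    {"jaw": 0.0, "dx": 0, "dy": 0, "dz": 0, "rx": 0, "ry": 0, "rz": 0},
    {"jaw": 0.0, "dx": 0, "dy": 0, "dz": 0, "rx": 0, "ry": 0, "rz": 0},
  ],
)

```text
time_s: 4.7
tool_pos: [518.8, 17.3, 320.2]
tcp_rot: [-0.0, 0.639, 0.769, -0.0]
wrist_force: [0.1, -0.6, -1.2]
width: 0.17
gripper_force: 107.7
```

```bash
python3 - <<'E'
from h import *
from go import go
p,d=camera('top'); q,e=camera('side'); np.save('side2.npy',e); np.save('top2.npy',d); np.save('sideim2.npy',q)
go(516.4,18.7,320,10.6)
for z in (205,165): print(z,proj('side',[516.4,18.7,z]).round(1),proj('side',[535,22,z]).round(1))
cr=lambda im,x,y,w,h,W,H: cv2.resize(im[y:y+h,x:x+w],(W,H),interpolation=cv2.INTER_CUBIC)
cv2.imwrite('pics/a2.png',cv2.cvtColor(np.hstack([cr(p,300,180,100,130,400,520),cr(q,230,180,100,130,400,520)]),cv2.COLOR_RGB2BGR))
E
```

```text
t 4.8 pos [518.8  17.1 320.4] F [ 0.25  0.15 -1.12] grip 107.7 w 0.169 tilt/yaw [ 1.000e-02 -1.000e-02  1.057e+01]
shift m [ 0.0021 -0.002   0.0004] turn [ 0.0002  0.0002 -0.0006]
205 [281.7 222.1] [292.6 219.3]
165 [282.7 239.2] [293.3 236.4]
```

View pics/a2.png

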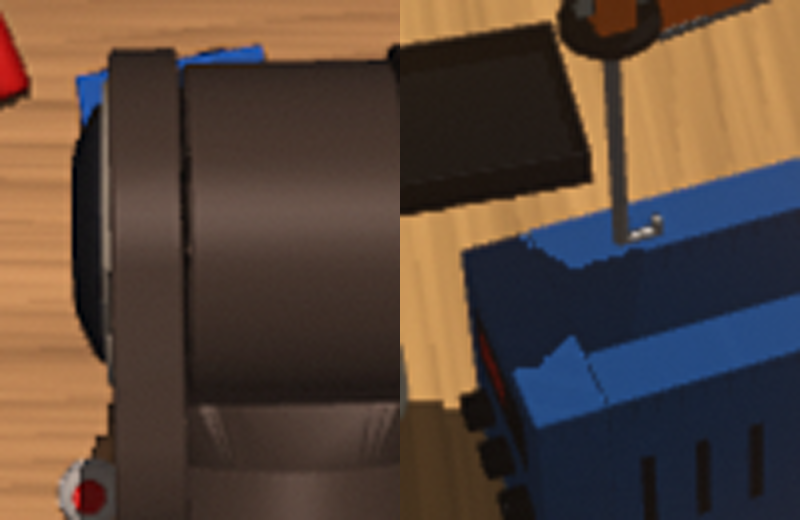

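In the side crop the picker hangs straight, with the rod end at full-image (285,239.5) and the hook tip toward +x at (294,236). That is close to the predicted position. I'll check the rod axis with depth.

```bash
python3 - <<'E'
from h import *
P=cloud('side',np.load('side2.npy')); o=observe()['tool_pos']
m=(np.abs(P[...,0]-o[0])<30)&(np.abs(P[...,1]-o[1])<15)&(P[...,2]>150)&(P[...,2]<275)
m[:, :270]=0; m[:,300:]=0
p=P[m]; a=np.radians(10.6)
for z0,z1 in((155,172),(172,200),(200,230),(230,260)):
    q=p[(p[:,2]>z0)&(p[:,2]<z1)]; d=q[:,:2]-o[:2]; x=d@[np.cos(a),np.sin(a)]; y=d@[-np.sin(a),np.cos(a)]
    print(z0,len(q),'x',np.percentile(x,[5,50,95]).round(1),'y',np.percentile(y,[5,50,95]).round(1),q[:,2].min().round(1))
print(proj('side',[*o[:2],165]),proj('side',[*o[:2],275]))
E
```

```text
155 38 x [-2.   8.1 17.9] y [-5.1 -2.3  0.4] 161.9
172 52 x [-2.5  0.4 16.4] y [-5.3 -3.6 -0.9] 172.1
200 58 x [-2.6  0.1  3.6] y [-5.5 -3.4 -0.7] 201.1
230 64 x [-2.3  0.2  3.7] y [-5.5 -3.3 -0.9] 230.4
[284.22995028 239.73548356] [281.43962455 189.96850355]
```

apply_moves(
  series=[
    {"jaw": 0.0, "dx": 0.0025, "dy": -0.002, "dz": 0, "rx": 0, "ry": 0, "rz": 0},
    {"jaw": 0.0, "dx": 0.0025, "dy": -0.002, "dz": 0.0, "rx": 0, "ry": 0, "rz": 0},
    {"jaw": 0.0, "dx": 0.0025, "dy": -0.002, "dz": 0.02, "rx": 0, "ry": 0, "rz": 0},
    {"jaw": 0.0, "dx": 0.0025, "dy": -0.002, "dz": 0.04, "rx": 0, "ry": 0, "rz": 0},
    {"jaw": 0.0, "dx": 0.0025, "dy": -0.002, "dz": 0.06, "rx": 0, "ry": 0, "rz": 0},
    {"jaw": 0.0, "dx": 0.0025, "dy": -0.002, "dz": 0.08, "rx": 0, "ry": 0, "rz": 0},
    {"jaw": 0.0, "dx": 0.0025, "dy": -0.002, "dz": 0.1, "rx": 0, "ry": 0, "rz": 0},
    {"jaw": 0.0, "dx": 0.0025, "dy": -0.002, "dz": 0.1, "rx": 0, "ry": 0, "rz": 0},
  ],
)

```text
time_s: 5.6
tool_pos: [515.1, 19.8, 217.8]
tcp_rot: [-0.002, 0.639, 0.77, -0.002]
wrist_force: [-0.7, -0.4, -1.0]
width: 0.171
gripper_force: 107.6
```

```bash
python3 - <<'E'
from h import *
from go import go
go(516.4,19.2,185.2,10.6)
def st(P): d=np.array(P)[:2]-[558.7,26.6]; a=np.radians(10.6); return np.round([d@[np.cos(a),np.sin(a)],d@[-np.sin(a),np.cos(a)]],1)
print('bail',st(at_z('top',349,245.5,46)), 'stop near top z~38', st(at_z('top',345,222.5,38)))
T=cloud('top',np.load('top0.npy')); t=cv2.imread('pics/top0.png')[...,::-1].astype(int)
y=(t[...,0]>120)&(t[...,2]<80)&(t[...,1]>100); y[:215]=0;y[275:]=0;y[:,:335]=0;y[:,365:]=0
q=np.array([[*st(at_z('top',u,v,22)),u,v] for v,u in zip(*np.where(y))]); print(np.percentile(q[:,0],[0,3,50,97,100]),np.percentile(q[:,1],[0,3,50,97,100]))
# grey wire pixels along centre line
for x in range(-24,-4,2):
    c=np.array([558.7,26.6])+x*np.array([.983,.184]); u,v=proj('top',[*c,46]); print(x,t[int(round(v)),int(round(u))],end=' ')
E
```

```text
t 5.6 pos [515.1  19.8 217.8] F [-0.71 -0.42 -1.  ] grip 107.6 w 0.171 tilt/yaw [-2.600e-01 -1.000e-02  1.064e+01]
shift m [-0.0009  0.0013  0.0326] turn [-0.0044 -0.0006  0.0006]
bail [-17.9   1. ] stop near top z~38 [40.1  0.7]
[-46.    -44.403 -10.75   12.601  13.9  ] [-16.2   -15.202   0.2    16.501  17.3  ]
-24 [230 199  63] -22 [144 117  32] -20 [48 35 10] -18 [116 103 100] -16 [116 103 100] -14 [139 122  92] -12 [208 178  64] -10 [224 192  61] -8 [220 189  60] -6 [220 189  60]
```

apply_moves(
  series=[
    {"jaw": 0.0, "dx": 0, "dy": 0, "dz": 0.008, "rx": 0, "ry": 0, "rz": 0},
    {"jaw": 0.0, "dx": 0, "dy": 0, "dz": 0.016, "rx": 0, "ry": 0, "rz": 0},
    {"jaw": 0.0, "dx": 0, "dy": 0, "dz": 0.024, "rx": 0, "ry": 0, "rz": 0},
    {"jaw": 0.0, "dx": 0, "dy": 0, "dz": 0.028, "rx": 0, "ry": 0, "rz": 0},
    {"jaw": 0.0, "dx": 0, "dy": 0, "dz": 0.031, "rx": 0, "ry": 0, "rz": 0},
    {"jaw": 0.0, "dx": 0, "dy": 0, "dz": 0.033, "rx": 0, "ry": 0, "rz": 0},
    {"jaw": 0.0, "dx": 0, "dy": 0, "dz": 0.033, "rx": 0, "ry": 0, "rz": 0},
    {"jaw": 0.0, "dx": 0, "dy": 0, "dz": 0.033, "rx": 0, "ry": 0, "rz": 0},
  ],
)

```text
time_s: 6.4
tool_pos: [516.8, 20.1, 187.5]
tcp_rot: [0.0, 0.638, 0.77, 0.0]
wrist_force: [-0.1, -0.2, -1.0]
width: 0.176
gripper_force: 107.6
```

```bash
python3 go.py 516.4 19.2 185.2 10.6
```

```text
t 6.4 pos [516.8  20.1 187.5] F [-0.07 -0.18 -0.97] grip 107.6 w 0.176 tilt/yaw [ 0.02  0.   10.66]
shift m [-0.0008 -0.0005  0.0023] turn [0.0003 0.     0.001 ]
```

apply_moves(
  series=[
    {"jaw": 0.0, "dx": -0.0007, "dy": 0, "dz": 0.002, "rx": 0, "ry": 0, "rz": 0},
    {"jaw": 0.0, "dx": -0.0007, "dy": 0.003, "dz": 0.002, "rx": 0, "ry": 0, "rz": 0},
    {"jaw": 0.0, "dx": -0.0007, "dy": 0.006, "dz": 0.002, "rx": 0, "ry": 0, "rz": 0},
    {"jaw": 0.0, "dx": -0.0007, "dy": 0.009, "dz": 0.002, "rx": 0, "ry": 0, "rz": 0},
    {"jaw": 0.0, "dx": -0.0007, "dy": 0.012, "dz": 0.002, "rx": 0, "ry": 0, "rz": 0},
    {"jaw": 0.0, "dx": -0.0007, "dy": 0.015, "dz": 0.002, "rx": 0, "ry": 0, "rz": 0},
    {"jaw": 0.0, "dx": -0.0007, "dy": 0.018, "dz": 0.002, "rx": 0, "ry": 0, "rz": 0},
    {"jaw": 0.0, "dx": -0.0007, "dy": 0.018, "dz": 0.002, "rx": 0, "ry": 0, "rz": 0},
  ],
)

```text
time_s: 7.2
tool_pos: [534.9, 22.8, 185.2]
tcp_rot: [0.0, 0.638, 0.77, 0.0]
wrist_force: [-0.4, -0.4, -1.1]
width: 0.176
gripper_force: 107.6
```

```bash
python3 - <<'E'
from go import *
go(547.7,25,185.2,10.6)
a=np.radians(10.6);d=observe()['tool_pos'][:2]-[558.7,26.6];print('rod in st',d@[np.cos(a),np.sin(a)],d@[-np.sin(a),np.cos(a)])
E
```

```text
t 7.2 pos [534.9  22.8 185.2] F [-0.43 -0.35 -1.07] grip 107.6 w 0.176 tilt/yaw [ 0.    0.   10.66]
shift m [-0.0002  0.013   0.    ] turn [ 0.     -0.      0.0011]
rod in st -24.1057799327629 0.6810705838491768
```

apply_moves(
  series=[
    {"jaw": 0.0, "dx": -0.0005, "dy": 0.002, "dz": 0, "rx": 0, "ry": 0, "rz": 0},
    {"jaw": 0.0, "dx": -0.0005, "dy": 0.004, "dz": 0, "rx": 0, "ry": 0, "rz": 0},
    {"jaw": 0.0, "dx": -0.0005, "dy": 0.006, "dz": 0, "rx": 0, "ry": 0, "rz": 0},
    {"jaw": 0.0, "dx": -0.0005, "dy": 0.008, "dz": 0, "rx": 0, "ry": 0, "rz": 0},
    {"jaw": 0.0, "dx": -0.0005, "dy": 0.01, "dz": 0, "rx": 0, "ry": 0, "rz": 0},
    {"jaw": 0.0, "dx": -0.0005, "dy": 0.012, "dz": 0, "rx": 0, "ry": 0, "rz": 0},
    {"jaw": 0.0, "dx": -0.0005, "dy": 0.014, "dz": 0, "rx": 0, "ry": 0, "rz": 0},
    {"jaw": 0.0, "dx": -0.0005, "dy": 0.016, "dz": 0, "rx": 0, "ry": 0, "rz": 0},
  ],
)

```text
time_s: 8.0
tool_pos: [550.5, 25.3, 185.3]
tcp_rot: [-0.0, 0.638, 0.77, 0.0]
wrist_force: [-0.9, -0.9, -1.8]
width: 0.179
gripper_force: 107.6
```

apply_moves(
  series=[
    {"jaw": 0.0, "dx": 0, "dy": 0.001, "dz": 0, "rx": 0, "ry": 0, "rz": 0},
    {"jaw": 0.0, "dx": 0, "dy": 0.002, "dz": 0, "rx": 0, "ry": 0, "rz": 0},
    {"jaw": 0.0, "dx": 0, "dy": 0.003, "dz": 0, "rx": 0, "ry": 0, "rz": 0},
    {"jaw": 0.0, "dx": 0, "dy": 0.004, "dz": 0, "rx": 0, "ry": 0, "rz": 0},
    {"jaw": 0.0, "dx": 0, "dy": 0.005, "dz": 0, "rx": 0, "ry": 0, "rz": 0},
  ],
)

```text
time_s: 8.5
tool_pos: [555.3, 26.1, 185.3]
tcp_rot: [-0.0, 0.638, 0.77, 0.0]
wrist_force: [-1.1, -0.5, -1.0]
width: 0.171
gripper_force: 107.6
```

```bash
cat > st.py <<'E'
from go import *
go(547.7,25,185.2,10.6)
a=np.radians(10.6);o=observe();d=o['tool_pos'][:2]-[558.7,26.6];f=o['wrist_force'][:2]
print('rod in st',d@[np.cos(a),np.sin(a)],d@[-np.sin(a),np.cos(a)],'Fx st',f@[np.cos(a),np.sin(a)])
E
python3 st.py
```

```text
t 8.5 pos [555.3  26.1 185.3] F [-1.06 -0.46 -1.  ] grip 107.6 w 0.171 tilt/yaw [-0.    0.   10.66]
shift m [ 0.0003 -0.0076  0.0001] turn [-0.    -0.     0.001]
rod in st -3.459658689062939 0.18497991828370386 Fx st -1.124477153177971
```

apply_moves(
  series=[
    {"jaw": 0.0, "dx": 0, "dy": 0.001, "dz": 0, "rx": 0, "ry": 0, "rz": 0},
    {"jaw": 0.0, "dx": 0, "dy": 0.002, "dz": 0, "rx": 0, "ry": 0, "rz": 0},
    {"jaw": 0.0, "dx": 0, "dy": 0.003, "dz": 0, "rx": 0, "ry": 0, "rz": 0},
    {"jaw": 0.0, "dx": 0, "dy": 0.004, "dz": 0, "rx": 0, "ry": 0, "rz": 0},
  ],
)

```text
time_s: 8.9
tool_pos: [559.2, 26.9, 185.3]
tcp_rot: [-0.0, 0.638, 0.77, -0.0]
wrist_force: [-1.2, -0.4, -1.0]
width: 0.171
gripper_force: 107.6
```

apply_moves(
  series=[
    {"jaw": 0.0, "dx": 0, "dy": 0.001, "dz": 0, "rx": 0, "ry": 0, "rz": 0},
    {"jaw": 0.0, "dx": 0, "dy": 0.002, "dz": 0, "rx": 0, "ry": 0, "rz": 0},
  ],
)

```text
time_s: 9.1
tool_pos: [561.2, 27.3, 185.3]
tcp_rot: [-0.0, 0.638, 0.77, -0.0]
wrist_force: [-0.3, 0.4, -1.5]
width: 0.169
gripper_force: 107.6
```

apply_moves(
  series=[
    {"jaw": 0.0, "dx": 0, "dy": 0.001, "dz": 0, "rx": 0, "ry": 0, "rz": 0},
  ],
)

```text
time_s: 9.2
tool_pos: [562.1, 27.5, 185.3]
tcp_rot: [-0.0, 0.638, 0.77, -0.0]
wrist_force: [-0.9, -0.7, -1.3]
width: 0.175
gripper_force: 107.6
```

apply_moves(
  series=[
    {"jaw": 0.0, "dx": 0, "dy": 0.001, "dz": 0, "rx": 0, "ry": 0, "rz": 0},
  ],
)

```text
time_s: 9.3
tool_pos: [563.1, 27.6, 185.3]
tcp_rot: [-0.0, 0.638, 0.77, -0.0]
wrist_force: [-1.1, -0.6, -0.3]
width: 0.171
gripper_force: 107.6
```

apply_moves(
  series=[
    {"jaw": 0.0, "dx": 0, "dy": 0.001, "dz": 0, "rx": 0, "ry": 0, "rz": 0},
  ],
)

```text
time_s: 9.4
tool_pos: [564.1, 27.8, 185.3]
tcp_rot: [-0.0, 0.638, 0.77, -0.0]
wrist_force: [-1.2, 0.5, -0.8]
width: 0.173
gripper_force: 107.6
```

apply_moves(
  series=[
    {"jaw": 0.0, "dx": 0, "dy": 0.0005, "dz": 0, "rx": 0, "ry": 0, "rz": 0},
    {"jaw": 0.0, "dx": 0, "dy": 0.0005, "dz": 0, "rx": 0, "ry": 0, "rz": 0},
  ],
)

```text
time_s: 9.6
tool_pos: [564.7, 27.9, 185.3]
tcp_rot: [0.0, 0.638, 0.77, 0.0]
wrist_force: [-0.6, -0.5, -0.8]
width: 0.175
gripper_force: 107.6
```

apply_moves(
  series=[
    {"jaw": 0.0, "dx": 0, "dy": 0.001, "dz": 0, "rx": 0, "ry": 0, "rz": 0},
  ],
)

```text
time_s: 9.7
tool_pos: [565.3, 28.1, 185.3]
tcp_rot: [-0.0, 0.638, 0.77, -0.0]
wrist_force: [-2.4, -0.9, 0.3]
width: 0.176
gripper_force: 107.6
```

apply_moves(
  series=[
    {"jaw": 0.0, "dx": 0, "dy": 0.001, "dz": 0, "rx": 0, "ry": 0, "rz": 0},
  ],
)

```text
time_s: 9.8
tool_pos: [565.9, 28.3, 185.2]
tcp_rot: [-0.001, 0.638, 0.77, -0.0]
wrist_force: [-4.9, 0.4, -0.4]
width: 0.172
gripper_force: 107.7
```

apply_moves(
  series=[
    {"jaw": 0.0, "dx": 0, "dy": 0.0007, "dz": 0, "rx": 0, "ry": 0, "rz": 0},
  ],
)

```text
time_s: 9.9
tool_pos: [566.4, 28.5, 185.2]
tcp_rot: [-0.001, 0.638, 0.77, -0.0]
wrist_force: [-4.6, 0.5, 1.1]
width: 0.173
gripper_force: 107.7
```

```bash
python3 st.py
```

```text
t 9.9 pos [566.4  28.5 185.2] F [-4.56  0.49  1.08] grip 107.7 w 0.173 tilt/yaw [-0.1   0.02 10.66]
shift m [-0.    -0.019 -0.   ] turn [-0.0016 -0.0007  0.0011]
rod in st 7.933529107444976 0.482370839252046 Fx st -4.392571295058761
```

apply_moves(
  series=[
    {"jaw": 0.0, "dx": 0, "dy": 0, "dz": -0.002, "rx": 0, "ry": 0, "rz": 0},
    {"jaw": 0.0, "dx": 0, "dy": 0, "dz": -0.004, "rx": 0, "ry": 0, "rz": 0},
    {"jaw": 0.0, "dx": 0, "dy": 0, "dz": -0.006, "rx": 0, "ry": 0, "rz": 0},
    {"jaw": 0.0, "dx": 0, "dy": 0, "dz": -0.008, "rx": 0, "ry": 0, "rz": 0},
    {"jaw": 0.0, "dx": 0, "dy": 0, "dz": -0.009, "rx": 0, "ry": 0, "rz": 0},
    {"jaw": 0.0, "dx": 0, "dy": 0, "dz": -0.009, "rx": 0, "ry": 0, "rz": 0},
  ],
)

```text
time_s: 10.5
tool_pos: [567.2, 28.3, 194.6]
tcp_rot: [0.0, 0.638, 0.77, 0.0]
wrist_force: [-3.0, 0.3, -1.6]
width: 0.172
gripper_force: 107.6
```

apply_moves(
  series=[
    {"jaw": 0.0, "dx": 0, "dy": 0, "dz": -0.001, "rx": 0, "ry": 0, "rz": 0},
    {"jaw": 0.0, "dx": 0, "dy": 0, "dz": -0.002, "rx": 0, "ry": 0, "rz": 0},
  ],
)

```text
time_s: 10.7
tool_pos: [567.2, 28.4, 196.3]
tcp_rot: [0.0, 0.638, 0.77, 0.0]
wrist_force: [-3.1, -0.1, -1.9]
width: 0.175
gripper_force: 107.6
```

apply_moves(
  series=[
    {"jaw": 0.0, "dx": 0, "dy": 0, "dz": -0.001, "rx": 0, "ry": 0, "rz": 0},
  ],
)

```text
time_s: 10.8
tool_pos: [567.3, 28.4, 197.3]
tcp_rot: [0.0, 0.638, 0.77, 0.0]
wrist_force: [-0.9, -0.3, -4.0]
width: 0.17
gripper_force: 107.4
```

apply_moves(
  series=[
    {"jaw": 0.0, "dx": 0, "dy": 0, "dz": -0.001, "rx": 0, "ry": 0, "rz": 0},
  ],
)

```text
time_s: 10.9
tool_pos: [567.6, 28.5, 198.3]
tcp_rot: [0.0, 0.638, 0.77, 0.0]
wrist_force: [0.4, 0.4, -4.6]
width: 0.17
gripper_force: 107.3
```

apply_moves(
  series=[
    {"jaw": 0.0, "dx": 0, "dy": 0, "dz": -0.001, "rx": 0, "ry": 0, "rz": 0},
  ],
)

```text
time_s: 11.0
tool_pos: [567.6, 28.5, 199.3]
tcp_rot: [0.0, 0.638, 0.77, 0.0]
wrist_force: [-0.5, 0.4, -3.4]
width: 0.169
gripper_force: 107.3
```

apply_moves(
  series=[
    {"jaw": 0.0, "dx": 0, "dy": 0, "dz": -0.001, "rx": 0, "ry": 0, "rz": 0},
  ],
)

```text
time_s: 11.1
tool_pos: [567.5, 28.4, 200.3]
tcp_rot: [0.0, 0.638, 0.77, 0.0]
wrist_force: [-0.1, 0.4, -4.7]
width: 0.171
gripper_force: 107.3
```

apply_moves(
  series=[
    {"jaw": 0.0, "dx": 0, "dy": 0, "dz": -0.001, "rx": 0, "ry": 0, "rz": 0},
  ],
)

```text
time_s: 11.2
tool_pos: [567.4, 28.4, 201.4]
tcp_rot: [0.0, 0.638, 0.77, 0.0]
wrist_force: [-0.2, 0.3, -4.1]
width: 0.176
gripper_force: 107.3
```

apply_moves(
  series=[
    {"jaw": 0.0, "dx": 0, "dy": 0, "dz": -0.0015, "rx": 0, "ry": 0, "rz": 0},
    {"jaw": 0.0, "dx": 0, "dy": 0, "dz": -0.003, "rx": 0, "ry": 0, "rz": 0},
  ],
)

```text
time_s: 11.4
tool_pos: [567.3, 28.4, 204.4]
tcp_rot: [0.0, 0.638, 0.77, 0.0]
wrist_force: [0.8, 0.3, -4.4]
width: 0.175
gripper_force: 107.3
```

apply_moves(
  series=[
    {"jaw": 0.0, "dx": 0, "dy": 0, "dz": -0.0015, "rx": 0, "ry": 0, "rz": 0},
    {"jaw": 0.0, "dx": 0, "dy": 0, "dz": -0.003, "rx": 0, "ry": 0, "rz": 0},
  ],
)

```text
time_s: 11.6
tool_pos: [567.2, 28.4, 207.5]
tcp_rot: [0.0, 0.638, 0.77, 0.0]
wrist_force: [0.6, 0.7, -4.6]
width: 0.173
gripper_force: 107.3
```

apply_moves(
  series=[
    {"jaw": 0.0, "dx": 0, "dy": 0, "dz": -0.002, "rx": 0, "ry": 0, "rz": 0},
    {"jaw": 0.0, "dx": 0, "dy": 0, "dz": -0.004, "rx": 0, "ry": 0, "rz": 0},
    {"jaw": 0.0, "dx": 0, "dy": 0, "dz": -0.006, "rx": 0, "ry": 0, "rz": 0},
  ],
)

```text
time_s: 11.9
tool_pos: [567.2, 28.4, 213.5]
tcp_rot: [0.0, 0.638, 0.77, 0.0]
wrist_force: [0.3, 0.7, -4.8]
width: 0.173
gripper_force: 107.3
```

apply_moves(
  series=[
    {"jaw": 0.0, "dx": 0, "dy": 0, "dz": -0.006, "rx": 0, "ry": 0, "rz": 0},
    {"jaw": 0.0, "dx": 0, "dy": -0.001, "dz": -0.014, "rx": 0, "ry": 0, "rz": 0},
    {"jaw": 0.0, "dx": 0, "dy": -0.002, "dz": -0.022, "rx": 0, "ry": 0, "rz": 0},
    {"jaw": 0.0, "dx": 0, "dy": -0.003, "dz": -0.032, "rx": 0, "ry": 0, "rz": 0},
    {"jaw": 0.0, "dx": 0, "dy": -0.003, "dz": -0.042, "rx": 0, "ry": 0, "rz": 0},
    {"jaw": 0.0, "dx": 0, "dy": -0.003, "dz": -0.052, "rx": 0, "ry": 0, "rz": 0},
    {"jaw": 0.0, "dx": 0, "dy": -0.003, "dz": -0.06, "rx": 0, "ry": 0, "rz": 0},
    {"jaw": 0.0, "dx": 0, "dy": -0.003, "dz": -0.064, "rx": 0, "ry": 0, "rz": 0},
  ],
)

```text
time_s: 12.7
tool_pos: [564.6, 27.9, 278.5]
tcp_rot: [0.001, 0.638, 0.77, 0.0]
wrist_force: [-0.1, -0.4, -4.3]
width: 0.177
gripper_force: 107.4
```

apply_moves(
  series=[
    {"jaw": 0.0, "dx": 0, "dy": 0, "dz": -0.006, "rx": 0, "ry": 0, "rz": 0},
    {"jaw": 0.0, "dx": 0, "dy": 0, "dz": -0.014, "rx": 0, "ry": 0, "rz": 0},
    {"jaw": 0.0, "dx": 0, "dy": 0, "dz": -0.023, "rx": 0, "ry": 0, "rz": 0},
    {"jaw": 0.0, "dx": 0, "dy": 0, "dz": -0.032, "rx": 0, "ry": 0, "rz": 0},
    {"jaw": 0.0, "dx": 0, "dy": 0, "dz": -0.042, "rx": 0, "ry": 0, "rz": 0},
    {"jaw": 0.0, "dx": 0, "dy": 0, "dz": -0.05, "rx": 0, "ry": 0, "rz": 0},
    {"jaw": 0.0, "dx": 0, "dy": 0, "dz": -0.056, "rx": 0, "ry": 0, "rz": 0},
    {"jaw": 0.0, "dx": 0, "dy": 0, "dz": -0.06, "rx": 0, "ry": 0, "rz": 0},
  ],
)

```text
time_s: 13.5
tool_pos: [564.4, 27.9, 338.0]
tcp_rot: [0.0, 0.638, 0.77, 0.0]
wrist_force: [-0.3, -0.1, -3.8]
width: 0.172
gripper_force: 107.3
```

apply_moves(
  series=[
    {"jaw": 0.0, "dx": 0, "dy": 0, "dz": 0, "rx": 0, "ry": 0, "rz": 0},
    {"jaw": 0.0, "dx": 0, "dy": 0, "dz": 0, "rx": 0, "ry": 0, "rz": 0},
    {"jaw": 0.0, "dx": 0, "dy": 0, "dz": 0, "rx": 0, "ry": 0, "rz": 0},
  ],
)

```text
time_s: 13.8
tool_pos: [564.1, 27.8, 336.8]
tcp_rot: [-0.0, 0.638, 0.77, -0.0]
wrist_force: [0.8, -0.2, -3.9]
width: 0.168
gripper_force: 107.4
```

```bash
python3 - <<'E'
from h import *
from go import go
q,e=camera('side'); np.save('side3.npy',e); np.save('sideim3.npy',q)
go(454,271,335,3.6)
cv2.imwrite('pics/a3.png',cv2.cvtColor(cv2.resize(q[120:280,220:400],(720,600),interpolation=cv2.INTER_CUBIC),cv2.COLOR_RGB2BGR))
P=cloud('side',e); y=(q[...,0]>110)&(q[...,2]<80)&(q[...,1]>95)&(P[...,2]>120)&(P[...,2]<200)&(abs(P[...,0]-570)<60)
r=cv2.minAreaRect(P[y][:,:2].astype(np.float32)); print(r,np.percentile(P[y][:,2],[2,50,98]))
E
```

```text
t 13.85 pos [564.1  27.8 336.8] F [ 0.66  0.07 -3.18] grip 107.4 w 0.172 tilt/yaw [-0.05 -0.   10.66]
shift m [ 0.2593 -0.0632  0.0019] turn [-8.000e-04 -1.000e-04  1.232e-01]
((579.1939086914062, 80.75405883789062), (686.837646484375, 59.54303741455078), 85.95601654052734) [124.06299445 162.87061555 167.30429772]
```

View pics/a3.png

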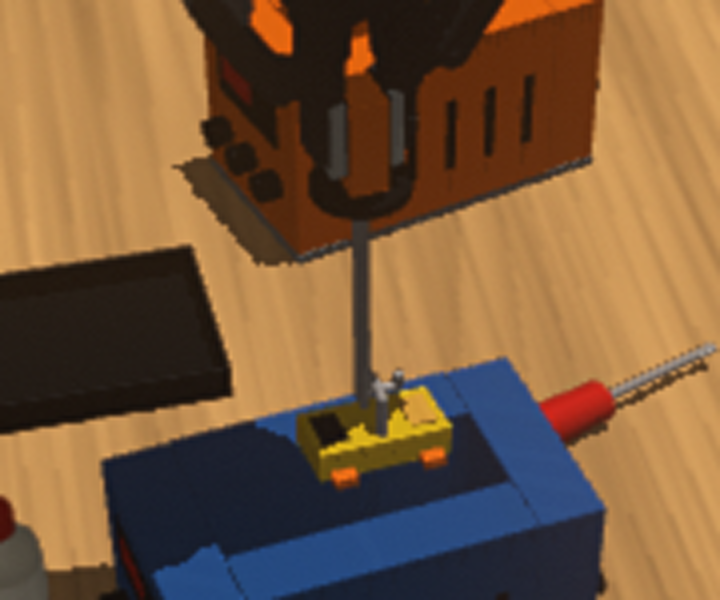

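The module hangs level on the hook above the rim, with the wire in the throat at crop (385,385). Now I'll carry it to the tray.

apply_moves(
  series=[
    {"jaw": 0.0, "dx": 0.003, "dy": -0.001, "dz": 0, "rx": 0, "ry": 0, "rz": 0},
    {"jaw": 0.0, "dx": 0.009, "dy": -0.002, "dz": 0, "rx": 0, "ry": 0, "rz": 0},
    {"jaw": 0.0, "dx": 0.018, "dy": -0.0045, "dz": 0, "rx": 0, "ry": 0, "rz": 0},
    {"jaw": 0.0, "dx": 0.03, "dy": -0.0075, "dz": 0, "rx": 0, "ry": 0, "rz": 0},
    {"jaw": 0.0, "dx": 0.045, "dy": -0.011, "dz": 0, "rx": 0, "ry": 0, "rz": 0},
    {"jaw": 0.0, "dx": 0.062, "dy": -0.0155, "dz": 0, "rx": 0, "ry": 0, "rz": 0},
    {"jaw": 0.0, "dx": 0.08, "dy": -0.02, "dz": 0, "rx": 0, "ry": 0, "rz": 0},
    {"jaw": 0.0, "dx": 0.098, "dy": -0.0245, "dz": 0, "rx": 0, "ry": 0, "rz": 0},
  ],
)

```text
time_s: 14.65
tool_pos: [521.1, 121.3, 337.5]
tcp_rot: [-0.0, 0.638, 0.77, 0.0]
wrist_force: [-0.3, 0.0, -4.4]
width: 0.172
gripper_force: 107.3
```

apply_moves(
  series=[
    {"jaw": 0.0, "dx": 0.018, "dy": -0.0045, "dz": 0, "rx": 0, "ry": 0, "rz": 0.01},
    {"jaw": 0.0, "dx": 0.036, "dy": -0.009, "dz": 0, "rx": 0, "ry": 0, "rz": 0.025},
    {"jaw": 0.0, "dx": 0.054, "dy": -0.0135, "dz": 0, "rx": 0, "ry": 0, "rz": 0.04},
    {"jaw": 0.0, "dx": 0.072, "dy": -0.018, "dz": 0, "rx": 0, "ry": 0, "rz": 0.055},
    {"jaw": 0.0, "dx": 0.09, "dy": -0.0225, "dz": 0, "rx": 0, "ry": 0, "rz": 0.07},
    {"jaw": 0.0, "dx": 0.107, "dy": -0.027, "dz": 0, "rx": 0, "ry": 0, "rz": 0.085},
    {"jaw": 0.0, "dx": 0.122, "dy": -0.0305, "dz": 0, "rx": 0, "ry": 0, "rz": 0.1},
    {"jaw": 0.0, "dx": 0.135, "dy": -0.034, "dz": 0, "rx": 0, "ry": 0, "rz": 0.11},
  ],
)

```text
time_s: 15.45
tool_pos: [462.3, 247.7, 337.5]
tcp_rot: [-0.0, 0.679, 0.734, 0.0]
wrist_force: [-0.7, -0.6, -4.4]
width: 0.173
gripper_force: 107.3
```

```bash
python3 go.py 452.5 271 337 3.6
```

```text
t 15.45 pos [462.3 247.7 337.5] F [-0.7 -0.6 -4.4] grip 107.3 w 0.173 tilt/yaw [0.01 0.03 4.41]
shift m [ 0.024  -0.008   0.0005] turn [ 0.0002 -0.0005  0.0141]
```

apply_moves(
  series=[
    {"jaw": 0.0, "dx": 0.009, "dy": -0.003, "dz": 0, "rx": 0, "ry": 0, "rz": 0.01},
    {"jaw": 0.0, "dx": 0.017, "dy": -0.005, "dz": 0.002, "rx": 0, "ry": 0, "rz": 0.014},
    {"jaw": 0.0, "dx": 0.022, "dy": -0.007, "dz": 0.008, "rx": 0, "ry": 0, "rz": 0.014},
    {"jaw": 0.0, "dx": 0.024, "dy": -0.007, "dz": 0.018, "rx": 0, "ry": 0, "rz": 0.014},
    {"jaw": 0.0, "dx": 0.024, "dy": -0.007, "dz": 0.03, "rx": 0, "ry": 0, "rz": 0.014},
    {"jaw": 0.0, "dx": 0.024, "dy": -0.007, "dz": 0.042, "rx": 0, "ry": 0, "rz": 0.014},
    {"jaw": 0.0, "dx": 0.024, "dy": -0.007, "dz": 0.054, "rx": 0, "ry": 0, "rz": 0.014},
    {"jaw": 0.0, "dx": 0.024, "dy": -0.007, "dz": 0.066, "rx": 0, "ry": 0, "rz": 0.014},
  ],
)

```text
time_s: 16.25
tool_pos: [454.8, 269.1, 270.0]
tcp_rot: [-0.0, 0.685, 0.729, -0.0]
wrist_force: [-0.1, 0.2, -4.3]
width: 0.173
gripper_force: 107.4
```

apply_moves(
  series=[
    {"jaw": 0.0, "dx": 0, "dy": 0, "dz": 0.012, "rx": 0, "ry": 0, "rz": 0},
    {"jaw": 0.0, "dx": 0, "dy": 0, "dz": 0.024, "rx": 0, "ry": 0, "rz": 0},
    {"jaw": 0.0, "dx": 0, "dy": 0, "dz": 0.036, "rx": 0, "ry": 0, "rz": 0},
    {"jaw": 0.0, "dx": 0, "dy": 0, "dz": 0.046, "rx": 0, "ry": 0, "rz": 0},
    {"jaw": 0.0, "dx": 0, "dy": 0, "dz": 0.053, "rx": 0, "ry": 0, "rz": 0},
    {"jaw": 0.0, "dx": 0, "dy": 0, "dz": 0.058, "rx": 0, "ry": 0, "rz": 0},
    {"jaw": 0.0, "dx": 0, "dy": 0, "dz": 0.06, "rx": 0, "ry": 0, "rz": 0},
    {"jaw": 0.0, "dx": 0, "dy": 0, "dz": 0.06, "rx": 0, "ry": 0, "rz": 0},
  ],
)

```text
time_s: 17.05
tool_pos: [454.9, 269.4, 211.3]
tcp_rot: [-0.0, 0.685, 0.729, 0.0]
wrist_force: [-0.3, -0.7, -3.5]
width: 0.176
gripper_force: 107.3
```

```bash
python3 - <<'E'
from h import *
from go import go
q,e=camera('side')
go(452.5,271,194,3.6)
cv2.imwrite('pics/a4.png',cv2.cvtColor(cv2.resize(q[120:255,180:320],(620,600),interpolation=cv2.INTER_CUBIC),cv2.COLOR_RGB2BGR))
E
```

```text
t 17.1 pos [455.  269.5 211.6] F [ 0.05 -0.33 -3.28] grip 107.3 w 0.174 tilt/yaw [0.02 0.01 3.55]
shift m [ 0.0017 -0.0024  0.0176] turn [ 0.0004 -0.0002 -0.0008]
```

View pics/a4.png

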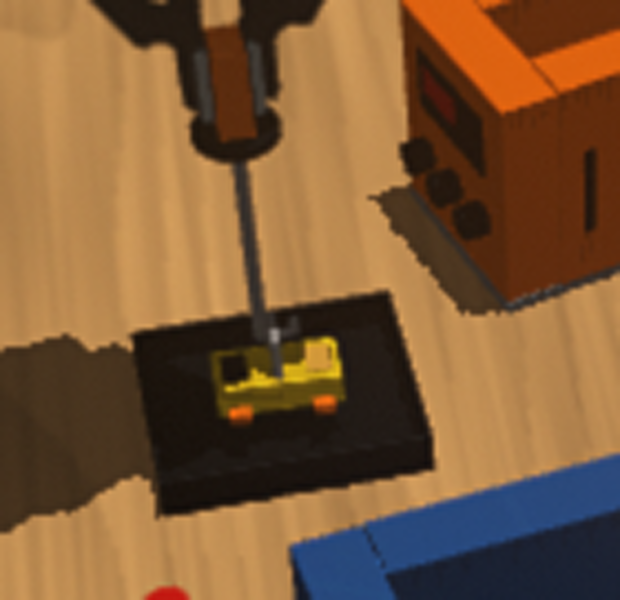

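The module hangs level inside the tray outline, centred at crop (278,375). I'll lower it gently.

apply_moves(
  series=[
    {"jaw": 0.0, "dx": 0.001, "dy": -0.002, "dz": 0.003, "rx": 0, "ry": 0, "rz": 0},
    {"jaw": 0.0, "dx": 0.001, "dy": -0.002, "dz": 0.006, "rx": 0, "ry": 0, "rz": 0},
    {"jaw": 0.0, "dx": 0.001, "dy": -0.002, "dz": 0.009, "rx": 0, "ry": 0, "rz": 0},
    {"jaw": 0.0, "dx": 0.001, "dy": -0.002, "dz": 0.011, "rx": 0, "ry": 0, "rz": 0},
    {"jaw": 0.0, "dx": 0.001, "dy": -0.002, "dz": 0.013, "rx": 0, "ry": 0, "rz": 0},
    {"jaw": 0.0, "dx": 0.001, "dy": -0.002, "dz": 0.0145, "rx": 0, "ry": 0, "rz": 0},
    {"jaw": 0.0, "dx": 0.001, "dy": -0.002, "dz": 0.0155, "rx": 0, "ry": 0, "rz": 0},
    {"jaw": 0.0, "dx": 0.001, "dy": -0.002, "dz": 0.0155, "rx": 0, "ry": 0, "rz": 0},
  ],
)

```text
time_s: 17.9
tool_pos: [452.8, 270.2, 195.7]
tcp_rot: [-0.0, 0.685, 0.729, -0.0]
wrist_force: [0.2, 0.3, -4.4]
width: 0.168
gripper_force: 107.4
```

apply_moves(
  series=[
    {"jaw": 0.0, "dx": 0, "dy": 0, "dz": 0.001, "rx": 0, "ry": 0, "rz": 0},
    {"jaw": 0.0, "dx": 0, "dy": 0, "dz": 0.002, "rx": 0, "ry": 0, "rz": 0},
    {"jaw": 0.0, "dx": 0, "dy": 0, "dz": 0.003, "rx": 0, "ry": 0, "rz": 0},
    {"jaw": 0.0, "dx": 0, "dy": 0, "dz": 0.003, "rx": 0, "ry": 0, "rz": 0},
  ],
)

```text
time_s: 18.3
tool_pos: [452.9, 270.4, 193.0]
tcp_rot: [0.0, 0.685, 0.729, 0.0]
wrist_force: [-0.3, -0.9, -2.6]
width: 0.175
gripper_force: 107.4
```

```bash
python3 go.py 452.5 271 183 3.6
```

```text
t 18.3 pos [452.9 270.4 193. ] F [-0.32 -0.86 -2.56] grip 107.4 w 0.175 tilt/yaw [0.03 0.02 3.55]
shift m [ 0.0006 -0.0004  0.01  ] turn [ 0.0005 -0.0003 -0.0008]
```

apply_moves(
  series=[
    {"jaw": 0.0, "dx": 0, "dy": 0, "dz": 0.002, "rx": 0, "ry": 0, "rz": 0},
    {"jaw": 0.0, "dx": 0, "dy": 0, "dz": 0.004, "rx": 0, "ry": 0, "rz": 0},
    {"jaw": 0.0, "dx": 0, "dy": 0, "dz": 0.006, "rx": 0, "ry": 0, "rz": 0},
    {"jaw": 0.0, "dx": 0, "dy": 0, "dz": 0.008, "rx": 0, "ry": 0, "rz": 0},
    {"jaw": 0.0, "dx": 0, "dy": 0, "dz": 0.01, "rx": 0, "ry": 0, "rz": 0},
    {"jaw": 0.0, "dx": 0, "dy": 0, "dz": 0.0105, "rx": 0, "ry": 0, "rz": 0},
    {"jaw": 0.0, "dx": 0, "dy": 0, "dz": 0.0105, "rx": 0, "ry": 0, "rz": 0},
  ],
)

```text
time_s: 19.0
tool_pos: [452.8, 270.3, 182.2]
tcp_rot: [-0.0, 0.685, 0.729, -0.0]
wrist_force: [0.3, 0.5, -1.3]
width: 0.177
gripper_force: 107.8
```

apply_moves(
  series=[
    {"jaw": 0.0, "dx": 0, "dy": -0.002, "dz": 0, "rx": 0, "ry": 0, "rz": 0},
    {"jaw": 0.0, "dx": 0, "dy": -0.005, "dz": 0, "rx": 0, "ry": 0, "rz": 0},
    {"jaw": 0.0, "dx": 0, "dy": -0.008, "dz": 0, "rx": 0, "ry": 0, "rz": 0},
  ],
)

```text
time_s: 19.3
tool_pos: [444.5, 269.8, 182.3]
tcp_rot: [-0.0, 0.685, 0.729, 0.0]
wrist_force: [0.3, -0.8, -1.1]
width: 0.171
gripper_force: 107.8
```

```bash
python3 go.py 452.5 271 183 3.6
```

```text
t 19.3 pos [444.5 269.8 182.3] F [ 0.28 -0.84 -1.08] grip 107.8 w 0.171 tilt/yaw [-0.    0.    3.55]
shift m [ 0.0007  0.008  -0.0007] turn [-0.     -0.     -0.0008]
```

No drag, so I'll keep retracting and then rise.

apply_moves(
  series=[
    {"jaw": 0.0, "dx": 0, "dy": -0.004, "dz": 0, "rx": 0, "ry": 0, "rz": 0},
    {"jaw": 0.0, "dx": 0, "dy": -0.008, "dz": 0, "rx": 0, "ry": 0, "rz": 0},
    {"jaw": 0.0, "dx": 0, "dy": -0.013, "dz": 0, "rx": 0, "ry": 0, "rz": 0},
    {"jaw": 0.0, "dx": 0, "dy": -0.018, "dz": 0, "rx": 0, "ry": 0, "rz": 0},
    {"jaw": 0.0, "dx": 0, "dy": -0.022, "dz": 0, "rx": 0, "ry": 0, "rz": 0},
    {"jaw": 0.0, "dx": 0, "dy": -0.022, "dz": 0, "rx": 0, "ry": 0, "rz": 0},
    {"jaw": 0.0, "dx": 0, "dy": -0.022, "dz": 0, "rx": 0, "ry": 0, "rz": 0},
  ],
)

```text
time_s: 20.0
tool_pos: [422.9, 268.5, 182.4]
tcp_rot: [0.0, 0.685, 0.729, 0.0]
wrist_force: [-0.3, -0.4, -2.4]
width: 0.175
gripper_force: 107.8
```

```bash
python3 - <<'E'
from h import *
from go import go
q,e=camera('side')
go(420,271,300,3.6)
cv2.imwrite('pics/a5.png',cv2.cvtColor(cv2.resize(q[120:255,180:320],(620,600),interpolation=cv2.INTER_CUBIC),cv2.COLOR_RGB2BGR))
E
```

```text
t 20.05 pos [423.  268.5 182.4] F [ 0.27  0.25 -2.18] grip 107.8 w 0.173 tilt/yaw [0.01 0.01 3.55]
shift m [ 0.0027 -0.0028 -0.1176] turn [ 0.0003 -0.0001 -0.0008]
```

View pics/a5.png

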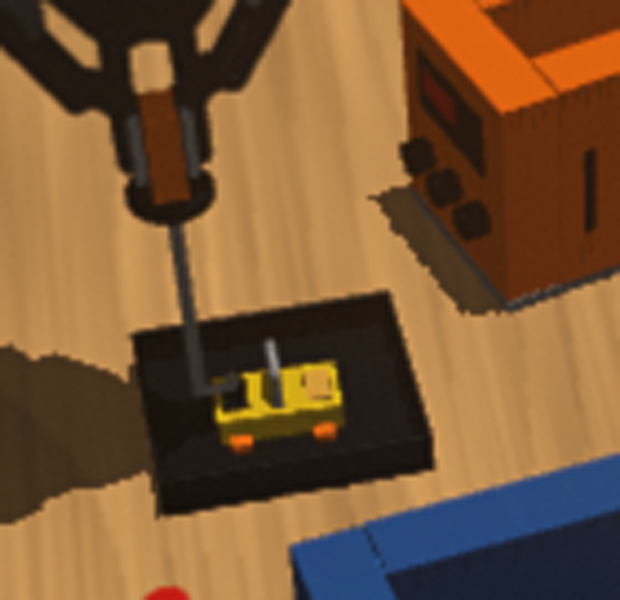

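The hook is free of the bail (rod foot at crop (200,388), bail at (272,375)) and the module stands flat in the tray. I'll rise and return to the rack.

apply_moves(
  series=[
    {"jaw": 0.0, "dx": 0, "dy": 0, "dz": -0.01, "rx": 0, "ry": 0, "rz": 0},
    {"jaw": 0.0, "dx": 0, "dy": 0, "dz": -0.03, "rx": 0, "ry": 0, "rz": 0},
    {"jaw": 0.0, "dx": 0, "dy": 0, "dz": -0.06, "rx": 0, "ry": 0, "rz": 0},
    {"jaw": 0.0, "dx": 0, "dy": 0, "dz": -0.09, "rx": 0, "ry": 0, "rz": 0},
    {"jaw": 0.0, "dx": -0.01, "dy": 0, "dz": -0.115, "rx": 0, "ry": 0, "rz": 0},
    {"jaw": 0.0, "dx": -0.04, "dy": 0, "dz": -0.125, "rx": 0, "ry": 0, "rz": 0},
    {"jaw": 0.0, "dx": -0.08, "dy": -0.003, "dz": -0.125, "rx": 0, "ry": 0, "rz": 0.02},
    {"jaw": 0.0, "dx": -0.12, "dy": -0.006, "dz": -0.125, "rx": 0, "ry": 0, "rz": 0.04},
  ],
)

```text
time_s: 20.85
tool_pos: [424.6, 147.4, 308.5]
tcp_rot: [0.0, 0.699, 0.715, 0.001]
wrist_force: [0.3, -0.8, -0.7]
width: 0.173
gripper_force: 107.8
```

apply_moves(
  series=[
    {"jaw": 0.0, "dx": -0.04, "dy": 0, "dz": 0, "rx": 0, "ry": 0, "rz": 0.02},
    {"jaw": 0.0, "dx": -0.08, "dy": 0, "dz": 0, "rx": 0, "ry": 0, "rz": 0.04},
    {"jaw": 0.0, "dx": -0.12, "dy": 0, "dz": 0, "rx": 0, "ry": 0, "rz": 0.06},
    {"jaw": 0.0, "dx": -0.16, "dy": 0, "dz": 0, "rx": 0, "ry": 0, "rz": 0.08},
    {"jaw": 0.0, "dx": -0.2, "dy": 0, "dz": 0, "rx": 0, "ry": 0, "rz": 0.1},
    {"jaw": 0.0, "dx": -0.23, "dy": 0, "dz": 0, "rx": 0, "ry": 0, "rz": 0.12},
    {"jaw": 0.0, "dx": -0.25, "dy": 0, "dz": 0, "rx": 0, "ry": 0, "rz": 0.14},
    {"jaw": 0.0, "dx": -0.25, "dy": 0, "dz": 0, "rx": 0, "ry": 0, "rz": 0.14},
  ],
)

```text
time_s: 21.65
tool_pos: [429.9, -103.8, 307.9]
tcp_rot: [0.0, 0.749, 0.663, -0.0]
wrist_force: [0.0, 0.7, -2.3]
width: 0.171
gripper_force: 107.7
```

```bash
python3 go.py 404 -253 260 -8.1
```

```text
t 21.65 pos [ 429.9 -103.8  307.9] F [ 0.04  0.65 -2.29] grip 107.7 w 0.171 tilt/yaw [ 0.03 -0.04 -6.99]
shift m [-0.1512 -0.0076  0.048 ] turn [0.0006 0.0005 0.0193]
```

apply_moves(
  series=[
    {"jaw": 0.0, "dx": -0.03, "dy": -0.001, "dz": 0, "rx": 0, "ry": 0, "rz": 0.01},
    {"jaw": 0.0, "dx": -0.07, "dy": -0.003, "dz": 0.01, "rx": 0, "ry": 0, "rz": 0.019},
    {"jaw": 0.0, "dx": -0.11, "dy": -0.006, "dz": 0.03, "rx": 0, "ry": 0, "rz": 0.019},
    {"jaw": 0.0, "dx": -0.14, "dy": -0.0076, "dz": 0.055, "rx": 0, "ry": 0, "rz": 0.019},
    {"jaw": 0.0, "dx": -0.151, "dy": -0.0076, "dz": 0.08, "rx": 0, "ry": 0, "rz": 0.019},
    {"jaw": 0.0, "dx": -0.151, "dy": -0.0076, "dz": 0.105, "rx": 0, "ry": 0, "rz": 0.019},
    {"jaw": 0.0, "dx": -0.151, "dy": -0.0076, "dz": 0.117, "rx": 0, "ry": 0, "rz": 0.019},
    {"jaw": 0.0, "dx": -0.151, "dy": -0.0076, "dz": 0.117, "rx": 0, "ry": 0, "rz": 0.019},
  ],
)

```text
time_s: 22.45
tool_pos: [404.0, -249.7, 189.2]
tcp_rot: [-0.001, 0.754, 0.657, -0.0]
wrist_force: [-0.0, 0.3, -0.9]
width: 0.173
gripper_force: 107.8
```

apply_moves(
  series=[
    {"jaw": 0.0, "dx": 0, "dy": 0, "dz": 0, "rx": 0, "ry": 0, "rz": 0},
    {"jaw": 0.0, "dx": 0, "dy": 0, "dz": 0, "rx": 0, "ry": 0, "rz": 0},
  ],
)

```text
time_s: 22.65
tool_pos: [405.4, -250.7, 191.9]
tcp_rot: [0.001, 0.754, 0.657, 0.0]
wrist_force: [-0.5, 0.7, -1.4]
width: 0.174
gripper_force: 107.8
```

```bash
python3 - <<'E'
from h import *
from go import go
go(488.1,-265.2,190,-8.1)
q,e=camera('side'); P=cloud('side',e); o=observe()['tool_pos']; a=np.radians(-8.1)
d=P[...,:2]-o[:2]; x=d@[np.cos(a),np.sin(a)]; y=d@[-np.sin(a),np.cos(a)]
m=(abs(x)<25)&(abs(y)<15)
for z0,z1 in((30,45),(50,80),(80,110),(110,140)):
    k=m&(P[...,2]>z0)&(P[...,2]<z1); print(z0,k.sum(),np.percentile(x[k],[5,50,95]).round(1),np.percentile(y[k],[5,50,95]).round(1))
E
```

```text
t 22.65 pos [ 405.4 -250.7  191.9] F [-0.47  0.71 -1.43] grip 107.8 w 0.174 tilt/yaw [ 0.12 -0.07 -7.8 ]
shift m [-0.0032  0.0839  0.0021] turn [0.0023 0.001  0.0053]
30 50 [ 0.8  9.5 18.6] [-4.1 -2.4  1.6]
50 50 [-1.3  2.1  4.8] [-4.7 -3.5 -1.5]
80 49 [-1.1  2.   4.8] [-5.2 -3.7 -1.1]
110 27 [-1.1  2.1  4.5] [-5.2 -3.7 -1.5]
```

apply_moves(
  series=[
    {"jaw": 0.0, "dx": -0.003, "dy": 0.01, "dz": 0, "rx": 0, "ry": 0, "rz": 0.005},
    {"jaw": 0.0, "dx": -0.003, "dy": 0.03, "dz": 0, "rx": 0, "ry": 0, "rz": 0.005},
    {"jaw": 0.0, "dx": -0.003, "dy": 0.03, "dz": 0, "rx": 0, "ry": 0, "rz": 0.005},
    {"jaw": 0.0, "dx": -0.003, "dy": 0.03, "dz": 0, "rx": 0, "ry": 0, "rz": 0.005},
  ],
)

```text
time_s: 23.1
tool_pos: [434.2, -257.9, 190.3]
tcp_rot: [-0.0, 0.755, 0.655, -0.0]
wrist_force: [-0.5, 0.5, -1.8]
width: 0.172
gripper_force: 107.8
```

```bash
python3 go.py 488.1 -265.2 190 -8.1
```

```text
t 23.1 pos [ 434.2 -257.9  190.3] F [-0.49  0.54 -1.82] grip 107.8 w 0.172 tilt/yaw [-0.02  0.   -8.11]
shift m [0.0004 0.0544 0.0003] turn [-0.0003  0.     -0.0002]
```

apply_moves(
  series=[
    {"jaw": 0.0, "dx": 0.0004, "dy": 0.01, "dz": 0, "rx": 0, "ry": 0, "rz": 0},
    {"jaw": 0.0, "dx": 0.0004, "dy": 0.02, "dz": 0, "rx": 0, "ry": 0, "rz": 0},
    {"jaw": 0.0, "dx": 0.0004, "dy": 0.03, "dz": 0, "rx": 0, "ry": 0, "rz": 0},
    {"jaw": 0.0, "dx": 0.0004, "dy": 0.04, "dz": 0, "rx": 0, "ry": 0, "rz": 0},
    {"jaw": 0.0, "dx": 0.0004, "dy": 0.05, "dz": 0, "rx": 0, "ry": 0, "rz": 0},
    {"jaw": 0.0, "dx": 0.0004, "dy": 0.0535, "dz": 0, "rx": 0, "ry": 0, "rz": 0},
    {"jaw": 0.0, "dx": 0.0004, "dy": 0.0535, "dz": 0, "rx": 0, "ry": 0, "rz": 0},
    {"jaw": 0.0, "dx": 0.0004, "dy": 0.0535, "dz": 0, "rx": 0, "ry": 0, "rz": 0},
  ],
)

```text
time_s: 23.9
tool_pos: [486.7, -264.9, 190.1]
tcp_rot: [-0.0, 0.755, 0.655, -0.0]
wrist_force: [-0.1, 0.2, -1.6]
width: 0.172
gripper_force: 107.8
```

```bash
python3 go.py 488.1 -265.2 178.5 -8.1
```

```text
t 23.9 pos [ 486.7 -264.9  190.1] F [-0.08  0.2  -1.59] grip 107.8 w 0.172 tilt/yaw [-0.03  0.01 -8.13]
shift m [-0.0001  0.0015  0.0116] turn [-0.0006 -0.0001 -0.0005]
```

Now I'll lower it onto the fork, watching the force.

apply_moves(
  series=[
    {"jaw": 0.0, "dx": 0, "dy": 0.001, "dz": 0.003, "rx": 0, "ry": 0, "rz": 0},
    {"jaw": 0.0, "dx": 0, "dy": 0.001, "dz": 0.006, "rx": 0, "ry": 0, "rz": 0},
    {"jaw": 0.0, "dx": 0, "dy": 0.001, "dz": 0.009, "rx": 0, "ry": 0, "rz": 0},
    {"jaw": 0.0, "dx": 0, "dy": 0.001, "dz": 0.0105, "rx": 0, "ry": 0, "rz": 0},
    {"jaw": 0.0, "dx": 0, "dy": 0.001, "dz": 0.0115, "rx": 0, "ry": 0, "rz": 0},
    {"jaw": 0.0, "dx": 0, "dy": 0.001, "dz": 0.0115, "rx": 0, "ry": 0, "rz": 0},
  ],
)

```text
time_s: 24.5
tool_pos: [487.7, -265.1, 178.6]
tcp_rot: [-0.0, 0.755, 0.655, -0.0]
wrist_force: [-0.4, 0.5, -1.1]
width: 0.176
gripper_force: 107.8
```

```bash
python3 go.py 488.1 -265.2 178.5 -8.1
```

```text
t 24.5 pos [ 487.7 -265.1  178.6] F [-0.45  0.53 -1.14] grip 107.8 w 0.176 tilt/yaw [-0.01  0.01 -8.14]
shift m [-0.0001  0.0004  0.0001] turn [-0.0003 -0.0001 -0.0007]
```

apply_moves(
  series=[
    {"jaw": 0.0, "dx": 0, "dy": 0, "dz": 0.0005, "rx": 0, "ry": 0, "rz": 0},
    {"jaw": 0.0, "dx": 0, "dy": 0, "dz": 0.001, "rx": 0, "ry": 0, "rz": 0},
    {"jaw": 0.0, "dx": 0, "dy": 0, "dz": 0.001, "rx": 0, "ry": 0, "rz": 0},
  ],
)

```text
time_s: 24.8
tool_pos: [487.9, -265.1, 178.3]
tcp_rot: [0.0, 0.755, 0.655, 0.0]
wrist_force: [-1.3, 0.6, 2.2]
width: 0.172
gripper_force: 108.5
```

apply_moves(
  series=[
    {"jaw": 0.0, "dx": 0, "dy": 0, "dz": 0.0004, "rx": 0, "ry": 0, "rz": 0},
    {"jaw": 0.0, "dx": 0, "dy": 0, "dz": 0.0004, "rx": 0, "ry": 0, "rz": 0},
  ],
)

```text
time_s: 25.0
tool_pos: [487.9, -265.1, 178.2]
tcp_rot: [0.0, 0.755, 0.655, 0.0]
wrist_force: [-2.3, 1.2, 4.7]
width: 0.179
gripper_force: 108.6
```

Seated. I'll open partway and rise.

apply_moves(
  series=[
    {"jaw": 0.05, "dx": 0, "dy": 0, "dz": 0, "rx": 0, "ry": 0, "rz": 0},
    {"jaw": 0.05, "dx": 0, "dy": 0, "dz": 0, "rx": 0, "ry": 0, "rz": 0},
    {"jaw": 0.05, "dx": 0, "dy": 0, "dz": 0, "rx": 0, "ry": 0, "rz": 0},
    {"jaw": 0.05, "dx": 0, "dy": 0, "dz": 0, "rx": 0, "ry": 0, "rz": 0},
    {"jaw": 0.05, "dx": 0, "dy": 0, "dz": 0, "rx": 0, "ry": 0, "rz": 0},
    {"jaw": 0.05, "dx": 0, "dy": 0, "dz": 0, "rx": 0, "ry": 0, "rz": 0},
  ],
)

```text
time_s: 25.6
tool_pos: [487.8, -265.1, 177.3]
tcp_rot: [-0.0, 0.755, 0.655, 0.0]
wrist_force: [0.5, 0.2, 0.6]
width: 0.584
gripper_force: 0.0
```

apply_moves(
  series=[
    {"jaw": 0.05, "dx": 0, "dy": 0, "dz": -0.01, "rx": 0, "ry": 0, "rz": 0},
    {"jaw": 0.05, "dx": 0, "dy": 0, "dz": -0.03, "rx": 0, "ry": 0, "rz": 0},
    {"jaw": 0.05, "dx": 0, "dy": 0, "dz": -0.06, "rx": 0, "ry": 0, "rz": 0},
    {"jaw": 0.05, "dx": 0, "dy": 0, "dz": -0.09, "rx": 0, "ry": 0, "rz": 0},
    {"jaw": 0.05, "dx": -0.02, "dy": -0.03, "dz": -0.11, "rx": 0, "ry": 0, "rz": 0},
    {"jaw": 0.05, "dx": -0.04, "dy": -0.06, "dz": -0.11, "rx": 0, "ry": 0, "rz": 0},
    {"jaw": 0.05, "dx": -0.06, "dy": -0.09, "dz": -0.11, "rx": 0, "ry": 0, "rz": 0},
    {"jaw": 0.05, "dx": -0.06, "dy": -0.09, "dz": -0.11, "rx": 0, "ry": 0, "rz": 0},
  ],
)

```text
time_s: 26.4
tool_pos: [387.4, -312.9, 289.1]
tcp_rot: [0.001, 0.757, 0.654, -0.0]
wrist_force: [-0.3, 0.5, -0.1]
width: 0.589
gripper_force: 0.0
```

```bash
python3 - <<'E'
from h import *
q,e=camera('side'); print(observe()['time_s'],observe()['tool_pos'])
P=cloud('side',e)
o=(q[...,0].astype(int)>q[...,2].astype(int)+100); b=np.zeros((480,640),bool); b[350:475,255:350]=1
k=b&o&(P[...,2]>186)&(P[...,2]<196); print(k.sum(),cv2.minAreaRect(P[k][:,:2].astype(np.float32)),np.median(P[k][:,2]))
cr=lambda im,x,y,w,h: cv2.resize(im[y:y+h,x:x+w],(400,400),interpolation=cv2.INTER_CUBIC)
cv2.imwrite('pics/a6.png',cv2.cvtColor(np.hstack([cr(q,190,170,110,110),cr(q,240,350,125,125)]),cv2.COLOR_RGB2BGR))
E
```

```text
26.45 [ 388.89132189 -312.46894294  288.76587795]
193 ((488.58056640625, -266.4117431640625), (22.261470794677734, 14.678366661071777), 81.32416534423828) 190.81085394900003
```

View pics/a6.png

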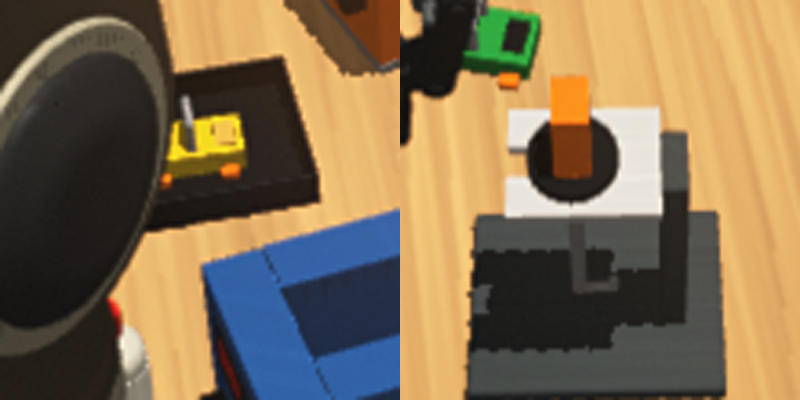

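The picker hangs upright in the fork, with its handle at (488.6, -266.4) and its top at z 191, as it was at the start. The module stands flat in the tray, so I'll hand in.

```bash
python3 -c "
from station import *
print(close_job())"
```

```text
the job is handed in; nothing more can be done
None
```

I handed the job in at about 26 s: my last picture showed the module flat in the tray and the picker hung back in its rack, and the highest push I read was about 5 N, but no verdict came back.

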